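# Put the calibration bits back in their trays

### The arm

A 7-joint arm with a two-finger parallel gripper is mounted at the origin on a cart in front of the work surface, level with it; the furniture and walls round the work are solid. World frame = base frame: x ahead of the robot, y to its left, z up, the work surface at z = 0. Lengths are in m, angles in rad, forces in N, time in s.
With the tool pointing down it reaches from about 0.4 to 0.875 m from the base axis. Payload 19.3 kg.
Tool frame: the origin (TCP) lies at the very end of the fingers, on their centre line; the grasp point (between the pads) lies 19 mm behind it; z points along the fingers, y is the line along which they close (so a half turn about z gives the same grasp; the last joint's range is limited). The gripper opens to 85 mm and grips with 20 to 120 N. Pads are 22 mm wide; open, the fingers measure 114 mm over their backs; the gripper's body (76 mm by 85 mm) begins 54 mm behind the grasp point. The pads swing forward as they close: fully open they stand 13 mm farther back than shut.
Start: joints at [-0.07, 0.521, -0.036, 1.599, 0.021, 1.021, -0.113], TCP at [0.625, -0, 0.202] pointing down, gripper open.
Joint ranges: [-2.91, 2.91], [-0.3, 2.13], [-1.5, 1.42], [0.17, 2.43], [-1.26, 4.41], [0.16, 1.93], [-2.52, 2.52]. Speed limits (rad/s): [1.89, 1.89, 2.39, 2.39, 3.01, 3.01, 3.01].

### API

Orientations are given as [roll, pitch, yaw] about the fixed x, y, z axes, in that order (R = Rz(yaw) Ry(pitch) Rx(roll)).
In Python, from workcell import bot gives the robot as it stands.
- The arm moves only by the shell command python3 -m crank 'ROWS' [FORCE]. ROWS is a JSON object of lists of equal length, an entry for each row: "travel": the shift along the world's x, y, z in cm, a list of three; "turn": the turn, a rotation vector about the world's x, y, z in degrees, a list of three; "gripper": the closure, from 0 (fully open) to 1 (shut). A call has exactly 5 rows; each row is the pose to reach, as a shift and turn from the pose commanded when the call began; what a row does not reach only later rows make up. A row lasts 1/10 s, in which the tool goes at most 50 mm and 8.59 degrees, less where a joint would pass 70% of its speed; a pose out of reach is approached as far as the arm can. A call with a gripper value outside its range is refused whole. The fingers move at their own pace and stop on an object; FORCE is the grip in N (left out, the last holds). Time passes only in rows, so rows that repeat a pose let the fingers close, or fill a call up. It gives the time, the measured TCP pose, the force, the opening and the grip force at its end, in the units of the state.
- bot.observe(): the state, without advancing time (a new reading comes with each control period).
- bot.grab_frame(name): name is "scene" or "side" or "wrist"; returns a dict with "pixels" (400x640x3 uint8, red, green, blue), "fx", "fy", "cx", "cy" (pixels), "extrinsics" (4x4, takes a point from world to camera coordinates). Camera axes: x right, y down, z forward; pixel columns grow to the right and rows downward; lengths in m; the calibration is good to about 2 mm. A picture is of the moment at which its call begins. There is no depth.
- bot.job_done(): hands the job in; it is judged then, once.
The state is a dict: "clock": time; "qpos": joint angles; "qd": joint speeds; "joint_efforts": joint torques, N m; "position": TCP position; "tool_rot": TCP orientation; "force": force on the tool from outside, world axes, zero at the start; "moment": the same for the moment, N m; "grip_width": finger opening in m; "finger_force": force on a finger pad.
Only numpy, scipy, OpenCV 4.12 (cv2) and the standard library are available. Lean on these libraries where they do the work, as an engineer would, in place of code of your own. Each camera call takes 0.05 s, during which the arm holds its last target. There are 200 camera calls.

### The job

Sort the five small things at the front right of the bench into the three trays at the front left: the two knob weights into the wooden tray and the two batteries into the yellow tray, each standing upright on the floor of a compartment of its own, and the brass tee lying flat on the floor of the grey tray. Leave the timer and the mouse where they are, and ignore the batteries that lie among the clutter at the far left.

Things in the scene. Friction and masses are not known exactly. Their poses are not given: they have to be found in the camera images.
- brass_weight: brass-coloured cylindrical knob weight, the larger one, standing; body 29 mm diameter and about 28 mm high, 45 mm high with its knob, 200 g. Origin: centre of its underside; z up. Grip it across the straight round body, not by the knob. 
- steel_weight: silver-coloured cylindrical knob weight, the smaller one, standing; body 23 mm diameter and about 22 mm high, 36 mm high with its knob, 100 g. Origin: centre of its underside; z up. Grip it across the straight round body, not by the knob. 
- red_battery: red and silver battery standing on end, 15 mm diameter x 50 mm high, 23 g. Origin: centre of its underside; z up the axis. Grip it across the body, about 34 mm up. (A similar pair lying at the far left of the bench is fixed and not meant.)
- green_battery: green and yellow battery standing on end, 15 mm diameter x 50 mm high, 23 g. Origin: centre of its underside; z up the axis. Grip it across the body, about 34 mm up. (A similar pair lying at the far left of the bench is fixed and not meant.)
- brass_tee: brass pipe tee lying flat, 35 (x) x 51 (y) x 18 mm high, 70 g. Origin: on the bench under the middle of its outline. The straight run lies along y at x = -7 mm (15 mm thick, wider nuts at both ends); the short branch ends at x = +18 mm. Grip it along x at y = 0: 33 mm wide, from the run's side (x = -15 mm) to the branch's end.
- wood_tray: brown wooden tray with blue lining, for weights: fixed, outside 90 (x) x 110 (y) x 17 mm high (rim bead to 20), walls 5 mm. Origin: centre of its underside, on the bench; inner floor 6 mm above it; card holder on the -x face. A divider along x, 5 mm thick, as high as the walls, makes two compartments, each 80 (x) x 47 mm (y) inside, centres at x = 0, y = +26 and -26 mm.
- yellow_tray: yellow plastic tray with black lining, for batteries: fixed, outside 90 (x) x 110 (y) x 17 mm high (rim bead to 20), walls 5 mm. Origin: centre of its underside, on the bench; inner floor 6 mm above it; card holder on the -x face. A divider along x, 5 mm thick, as high as the walls, makes two compartments, each 80 (x) x 47 mm (y) inside, centres at x = 0, y = +26 and -26 mm.
- grey_tray: grey tray with black rubber lining and a steel rim, for fittings, undivided: fixed, outside 90 (x) x 110 (y) x 17 mm high (rim bead to 20), walls 5 mm. Origin: centre of its underside, on the bench; inner floor 6 mm above it; card holder on the -x face. Inside it is 80 (x) x 100 mm (y).
- timer: white bench timer, 66 x 66 x 20 mm, loose; origin: centre of its underside. To be left alone.
- mouse: black computer mouse, 58 x 104 x 38 mm, loose, behind the work to the right; origin: centre of its underside. To be left alone.

How it is judged:
At the end, for the whole second after the job is handed in: Each weight stands in its own compartment of the wooden tray, each battery in its own compartment of the yellow tray, and the tee lies in the grey tray; all released and at rest, bases within 4 mm of the tray floor, tilted less than 0.15 rad; timer and mouse never shifted over 30 mm (x of brass_weight in the frame of wood_tray between -0.042 and 0.042 m and z of brass_weight in the frame of wood_tray between 0.002 and 0.01 m and angle between each of brass_weight, steel_weight, red_battery, green_battery, brass_tee's own z axis and vertical below 0.15 rad and linear speed of each of brass_weight, steel_weight, red_battery, green_battery, brass_tee below 0.02 m/s and x of steel_weight in the frame of wood_tray between -0.042 and 0.042 m and z of steel_weight in the frame of wood_tray between 0.002 and 0.01 m and ((y of brass_weight in the frame of wood_tray between 0.002 and 0.052 m and y of steel_weight in the frame of wood_tray between -0.052 and -0.002 m) or (y of brass_weight in the frame of wood_tray between -0.052 and -0.002 m and y of steel_weight in the frame of wood_tray between 0.002 and 0.052 m)) and x of red_battery in the frame of yellow_tray between -0.042 and 0.042 m and z of red_battery in the frame of yellow_tray between 0.002 and 0.01 m and x of green_battery in the frame of yellow_tray between -0.042 and 0.042 m and z of green_battery in the frame of yellow_tray between 0.002 and 0.01 m and ((y of red_battery in the frame of yellow_tray between 0.002 and 0.052 m and y of green_battery in the frame of yellow_tray between -0.052 and -0.002 m) or (y of red_battery in the frame of yellow_tray between -0.052 and -0.002 m and y of green_battery in the frame of yellow_tray between 0.002 and 0.052 m)) and x of brass_tee in the frame of grey_tray between -0.042 and 0.042 m and z of brass_tee in the frame of grey_tray between 0.002 and 0.01 m and y of brass_tee in the frame of grey_tray between -0.052 and 0.052 m); the robot touches nothing.
It fails at once if the timer is shifted by more than 30 mm (distance of timer from where it was at the start of the episode above 0.03 m).
It fails at once if the mouse is shifted by more than 30 mm (distance of mouse from where it was at the start of the episode above 0.03 m).
It also fails if it takes over 128 s, if anything falls off the work surface, if the arm or the gripper's body presses on something with over 40 N, if the wrist force passes 120 N, or if a joint passes its speed limit or range.

## Working session

There is one attempt and no reset: what is moved stays moved. The work goes in short steps, Python scripts to look and compute and a shell command to move; the robot and the scene stay as the last step left them, time stands still between calls to the robot, and variables do not carry over. Pictures are saved under pics/ and viewed, at most 14 in all, crops included, and the job is handed in when it is done.

```bash
mkdir -p pics; ls
cat > h.py <<'E'
import numpy as np, cv2
from workcell import bot
def grab(n,f):
    d=bot.grab_frame(n); np.savez('pics/'+f+'.npz',**{k:np.array(v) for k,v in d.items()})
    cv2.imwrite('pics/'+f+'.png',np.array(d['pixels'])[:,:,::-1]); return d
def load(f): return dict(np.load('pics/'+f+'.npz'))
def ray(d,u,v,z):
    E=np.array(d['extrinsics']);R=E[:3,:3];c=-R.T@E[:3,3]
    r=R.T@np.array([(u-d['cx'])/d['fx'],(v-d['cy'])/d['fy'],1.]);return c+r*(z-c[2])/r[2]
def proj(d,p):
    E=np.array(d['extrinsics']);q=E[:3,:3]@np.array(p)+E[:3,3]
    return np.array([d['fx']*q[0]/q[2]+d['cx'],d['fy']*q[1]/q[2]+d['cy']])
E
python3 - <<'E'
from h import *
for n in ['scene','side','wrist']:
    d=grab(n,n+'0');E=np.array(d['extrinsics']);print(n,d['fx'],(-E[:3,:3].T@E[:3,3]).round(3),E[:3,:3].round(2).tolist())
print(bot.observe())
E
```

```text
pics
scene 386.2024250345929 [ 0.154 -0.717  0.831] [[0.89, -0.45, 0.01], [-0.29, -0.59, -0.76], [0.35, 0.67, -0.65]]
side 400.7097975604378 [ 0.016 -0.795  0.437] [[0.84, -0.53, -0.03], [-0.21, -0.28, -0.94], [0.49, 0.8, -0.35]]
wrist 290.27332975374793 [0.624 0.083 0.373] [[1.0, -0.0, -0.0], [-0.0, -0.95, 0.32], [-0.0, -0.32, -0.95]]
{'clock': 0.15, 'qpos': array([-0.07020157,  0.5218819 , -0.03633299,  1.59984992,  0.0212019 ,
        1.0210671 , -0.11280093]), 'qd': array([-0.00028446, -0.00343524, -0.00062383, -0.00148359,  0.00086567,
       -0.00092304, -0.00202614]), 'joint_efforts': array([ 4.00798544e-04, -9.27376485e+01,  1.98035471e+00, -3.70049715e+01,
        1.79930578e-02,  6.46477114e-03, -1.41420460e-05]), 'position': array([ 6.24744357e-01, -2.53171817e-05,  2.02064610e-01]), 'tool_rot': array([-3.14077294e+00,  5.18159018e-05,  1.57078999e+00]), 'force': array([-0.1968412 , -0.40586252,  0.15430887]), 'moment': array([-0.04583817,  0.00694811,  0.03991941]), 'finger_force': 0.0, 'grip_width': 0.08540114240651632}
```

View pics/scene0.png

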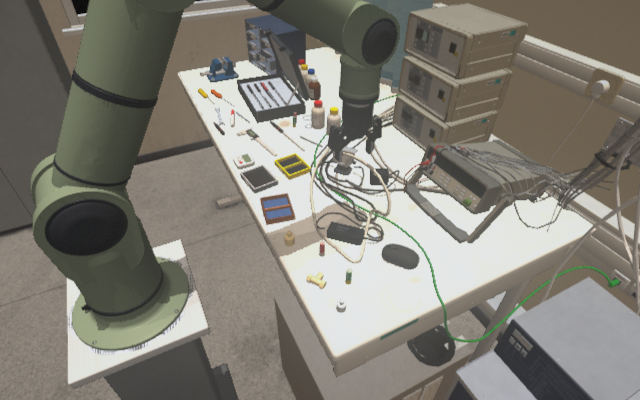

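View pics/side0.png

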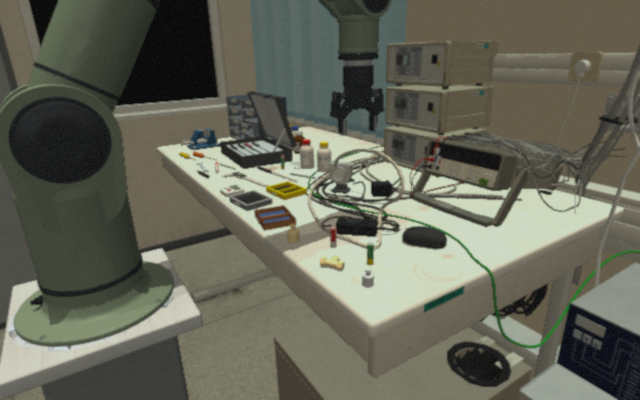

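View pics/wrist0.png

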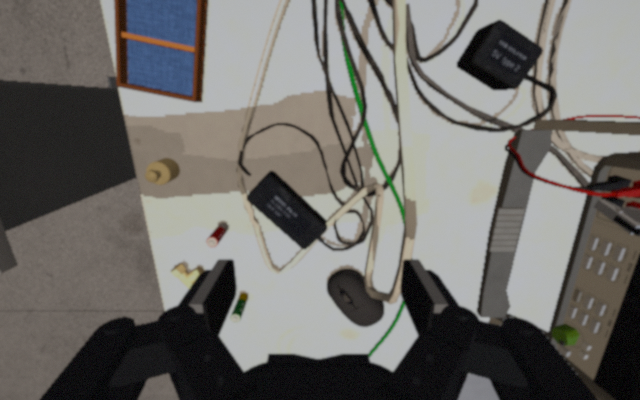

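The scene view shows the brass weight at (289,238), red battery (322,248), tee (316,281), green battery (349,276), steel weight (341,304), mouse (400,256), wood tray (277,208), grey tray (259,178), yellow tray (291,166) and timer (244,160). The wrist view has image right = +x and image up = +y.

Run:
```python
from h import *
s=load('scene0');w=load('side0');r=load('wrist0')
for n,uv,z in [('brass',(289,244),0),('red',(322,242),.05),('tee',(316,281),.009),('green',(349,270),.05),('steel',(341,309),0),('mouse',(400,256),.02),('wood',(277,208),.017),('grey',(259,178),.017),('yel',(291,166),.017),('timer',(244,160),.02)]:
    print(n,ray(s,*uv,z).round(3))
for n,uv,z in [('brass',(293,241),0),('red',(333,228),.05),('green',(370,244),.05),('steel',(368,285),0)]: print(n,ray(w,*uv,z).round(3))
for n,uv,z in [('brass',(153,175),.045),('red',(222,229),.05),('green',(244,295),.05)]: print(n,ray(r,*uv,z).round(3))
```

```text
brass [ 0.429 -0.003  0.   ]
red [ 0.496 -0.079  0.05 ]
tee [ 0.437 -0.161  0.009]
green [ 0.514 -0.196  0.05 ]
steel [ 0.457 -0.259  0.   ]
mouse [ 0.678 -0.196  0.02 ]
wood [0.45  0.139 0.017]
grey [0.453 0.308 0.017]
yel [0.579 0.324 0.017]
timer [0.44  0.429 0.02 ]
brass [ 0.428 -0.     0.   ]
red [ 0.49  -0.086  0.05 ]
green [ 0.507 -0.2    0.05 ]
steel [ 0.454 -0.261  0.   ]
brass [0.433 0.005 0.045]
red [ 0.507 -0.061  0.05 ]
green [ 0.526 -0.156  0.05 ]
```

```bash
python3 -m crank '{"travel":[[-3,-5,1],[-6,-10,2],[-9,-15,4],[-12,-20,5],[-12,-20,5]],"turn":[[0,0,0],[0,0,0],[0,0,0],[0,0,0],[0,0,0]],"gripper":[0,0,0,0,0]}' 40
python3 -m crank '{"travel":[[0,-3,0],[0,-6,0],[0,-6,0],[0,-6,0],[0,-6,0]],"turn":[[0,0,0],[0,0,0],[0,0,0],[0,0,0],[0,0,0]],"gripper":[0,0,0,0,0]}' 
python3 -c "
from h import *
grab('wrist','w1')"
```

```text
clock: 0.65
position: [0.5033, -0.2025, 0.2532]
tool_rot: [3.141, 0.001, 1.569]
force: [1.1, -0.2, -0.9]
grip_width: 0.0854
finger_force: 0.0
clock: 1.15
position: [0.5052, -0.2589, 0.2523]
tool_rot: [-3.141, -0.001, 1.572]
force: [-0.0, 0.3, 0.6]
grip_width: 0.0852
finger_force: 0.0
```

View pics/w1.png

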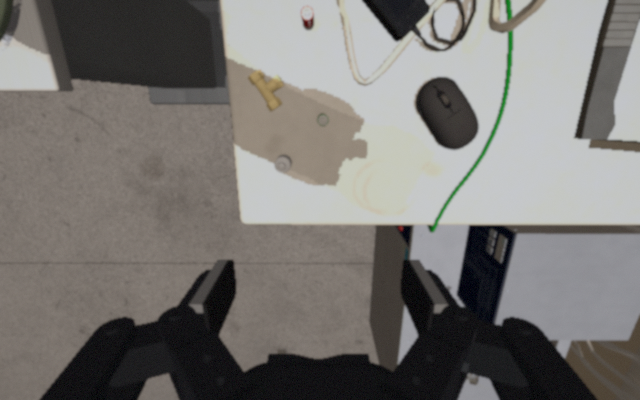

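Red battery at (307,15), tee at (266,90), green battery at (322,120), steel weight at (283,162); all clear of one another.

Run:
```python
from h import *
d=load('w1')
im=d['pixels'];hsv=cv2.cvtColor(im,cv2.COLOR_RGB2HSV)
roi=im[55:185,235:345]
cv2.imwrite('pics/w1c.png',cv2.resize(roi[:,:,::-1],None,fx=4.5,fy=4.5,interpolation=cv2.INTER_CUBIC))
for n,uv,z in [('red',(307,13),.05),('green',(322,119),.05),('tee',(266,90),.015),('steel',(284,161),.036)]: print(n,ray(d,*uv,z).round(3))
m=((hsv[:,:,1]>105)&(hsv[:,:,0]>15)&(hsv[:,:,0]<32)).astype(np.uint8); m[:55]=0;m[120:]=0;m[:,:240]=0;m[:,300:]=0
c=max(cv2.findContours(m,0,2)[0],key=cv2.contourArea);print(cv2.contourArea(c),cv2.minAreaRect(c))
P=np.array([ray(d,*p[0],.012)[:2] for p in c],np.float32);print(cv2.minAreaRect(P*1000))
```

```text
red [ 0.492 -0.081  0.05 ]
green [ 0.509 -0.194  0.05 ]
tee [ 0.436 -0.159  0.015]
steel [ 0.458 -0.249  0.036]
79.0 ((270.48529052734375, 88.6911849975586), (20.708053588867188, 18.79064178466797), 57.528804779052734)
((439.92205810546875, -161.06886291503906), (28.211938858032227, 22.6502742767334), 12.895156860351562)
```

View pics/w1c.png

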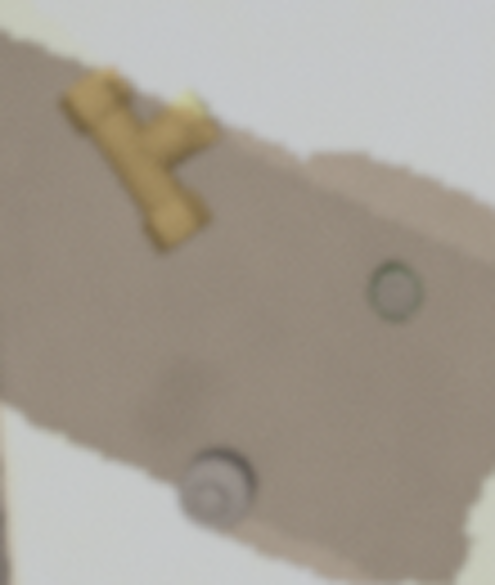

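The crop shows the tee's run from (95,98) to (180,225) with the branch end at (208,120), so it is yawed about +32°. The green battery top is at (396,291) and the steel body at (219,487).

Run:
```python
from h import *
d=load('w1');c=lambda u,v:(235+u/4.5-.4,55+v/4.5-.4)
for n,uv,z in [('green',c(396,291),.05),('steel',c(219,487),.022),('steelknob',c(210,497),.036),('run a',c(95,98),.01),('run b',c(180,225),.01),('br',c(208,120),.01)]: print(n,ray(d,*uv,z).round(4))
# self check: where does TCP project / state
print(bot.observe()['position'],bot.observe()['tool_rot'])
```

```text
green [ 0.5096 -0.1946  0.05  ]
steel [ 0.4555 -0.2546  0.022 ]
steelknob [ 0.4543 -0.2548  0.036 ]
run a [ 0.4223 -0.1426  0.01  ]
run b [ 0.4453 -0.1776  0.01  ]
br [ 0.4549 -0.1485  0.01  ]
[ 0.50523006 -0.25887957  0.25240676] [-3.14143451e+00 -4.24060620e-04  1.57221278e+00]
```

```bash
python3 -m crank '{"travel":[[-2,0.2,-4],[-5,0.5,-8],[-5,0.5,-12],[-5,0.5,-16],[-5,0.5,-17]],"turn":[[0,0,0],[0,0,0],[0,0,0],[0,0,0],[0,0,0]],"gripper":[0.3,0.3,0.3,0.3,0.3]}'
python3 -m crank '{"travel":[[0,0,0],[0,0,0],[0,0,-1],[0,0,-2],[0,0,-2]],"turn":[[0,0,0],[0,0,0],[0,0,0],[0,0,0],[0,0,0]],"gripper":[0.3,0.3,0.3,0.3,0.3]}'
python3 - <<'E'
from h import *
d=grab('wrist','w2')
cv2.imwrite('pics/w2c.png',cv2.resize(d['pixels'][150:400,170:470,::-1],None,fx=2,fy=2))
print(proj(d,(.455,-.2547,.022)), bot.observe()['position'])
E
```

```text
clock: 1.7
position: [0.4535, -0.2533, 0.0795]
tool_rot: [-3.137, -0.002, 1.572]
force: [0.3, 0.7, 0.3]
grip_width: 0.0597
finger_force: 0.0
clock: 2.2
position: [0.4546, -0.2547, 0.0616]
tool_rot: [-3.141, -0.0, 1.571]
force: [0.2, 0.1, 0.6]
grip_width: 0.0597
finger_force: 0.0
[319.88141408 216.16033815] [ 0.45468312 -0.25488719  0.06204969]
```

View pics/w2c.png

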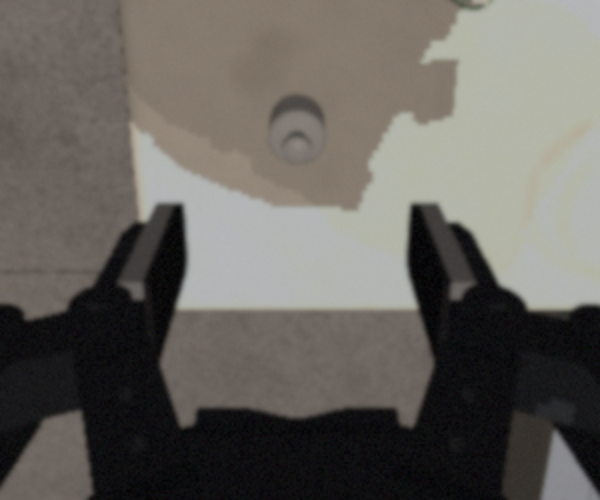

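The steel body is at (296,130) in the crop, i.e. full-image (318,215) against a predicted (320,216), so it is centred.

```bash
python3 -m crank '{"travel":[[0,0,-2],[0,0,-4],[0,0,-5.2],[0,0,-5.8],[0,0,-5.8]],"turn":[[0,0,0],[0,0,0],[0,0,0],[0,0,0],[0,0,0]],"gripper":[0.3,0.3,0.3,0.3,0.3]}'
python3 -m crank '{"travel":[[0,0,0],[0,0,0],[0,0,0],[0,0,0],[0,0,0]],"turn":[[0,0,0],[0,0,0],[0,0,0],[0,0,0],[0,0,0]],"gripper":[1,1,1,1,1]}' 40
python3 -m crank '{"travel":[[0,0,0],[0,0,0],[0,0,1],[0,0,2],[0,0,4]],"turn":[[0,0,0],[0,0,0],[0,0,0],[0,0,0],[0,0,0]],"gripper":[1,1,1,1,1]}' 40
```

```text
clock: 2.75
position: [0.4548, -0.2549, 0.0042]
tool_rot: [-3.141, -0.0, 1.571]
force: [-0.1, -0.2, 0.8]
grip_width: 0.0603
finger_force: 0.0
clock: 3.25
position: [0.4563, -0.2556, 0.0055]
tool_rot: [3.139, 0.001, 1.571]
force: [1.0, -0.2, 0.2]
grip_width: -0.0002
finger_force: 0.0
clock: 3.75
position: [0.4545, -0.2548, 0.0449]
tool_rot: [-3.14, -0.001, 1.571]
force: [0.5, -0.2, 0.9]
grip_width: 0.0003
finger_force: 0.0
```

Run:
```python
from h import *
d=grab('wrist','w3'); e=grab('side','s3')
a=cv2.resize(d['pixels'][150:400,170:470,::-1],(480,400));b=cv2.resize(e['pixels'][200:325,300:400,::-1],(320,400),interpolation=cv2.INTER_CUBIC)
cv2.imwrite('pics/w3c.png',np.hstack([a,b]))
```

```text
(no output)
```

View pics/w3c.png

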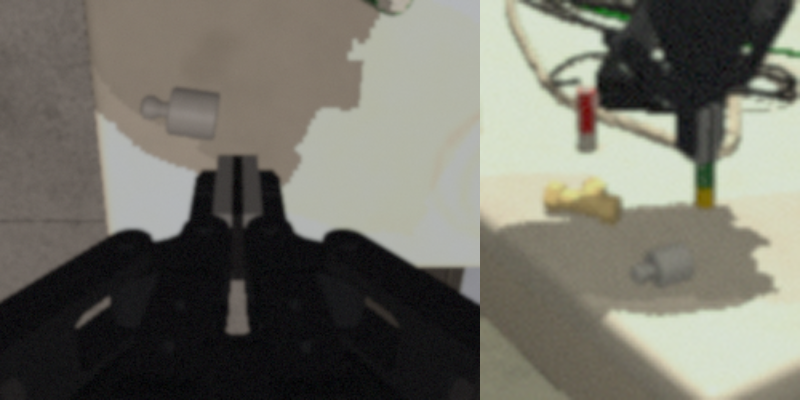

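The steel weight was tipped over: it now lies with its knob to -x at crop (180,112), just ahead of the closed fingertips at (237,155). I need to find the offset between my ray positions and the tips.

Run:
```python
from h import *
d=load('w3');e=load('s3');p=bot.observe()['position'];print(p)
print('tip in wrist',proj(d,p),'side',proj(e,p))
f=lambda u,v:(170+u*.625,150+v*.625); g=lambda u,v:(300+u/3.2,200+v/3.2)
print('wrist sees tip',f(237,156),'side sees tip (low end)',g(697,160)[0]-150,g(697,160)[1])
for n,u,v in [('knob',150,107),('body ctr',193,112),('base',218,115)]:
    print(n,ray(d,*f(u,v),.0115).round(4))
for n,u,v in [('knob',640-480,272),('body',675-480,264)]: print('side',n,ray(e,*g(u,v),.0115).round(4))
d=load('w1');s=load('side0')
print('steel side0',ray(s,368,284,0))
im=load('side0')['pixels']; print(proj(s,(.455,-.2547,0)),proj(s,(.455,-.2547,.036)))
```

```text
[ 0.45618244 -0.25567243  0.04717328]
tip in wrist [322.12452538 241.56646841] side [367.61365389 262.69893968]
wrist sees tip (318.125, 247.5) side sees tip (low end) 367.8125 250.0
knob [ 0.4124 -0.2529  0.0115]
body ctr [ 0.4327 -0.2554  0.0115]
base [ 0.4445 -0.2569  0.0115]
side knob [ 0.4141 -0.2548  0.0115]
side body [ 0.4369 -0.2598  0.0115]
steel side0 [ 0.45641092 -0.25768134  0.        ]
[366.50147592 283.55138822] [366.7469026  267.69409029]
```

The side view puts the closed tips about 29 mm above the reported TCP; if so, they closed on the knob. I'll check that in enlarged crops.

Run:
```python
from h import *
e=load('s3');s=grab('scene','c3');p=np.array([.4562,-.2557,.0472]);d=load('w3')
q=proj(s,p);print(q)
def crop(d,u,v,k=8,w=50):
    u0,v0=int(u-w/2),int(v-w*.6);a=cv2.resize(d['pixels'][v0:v0+int(w*1.2),u0:u0+w,::-1],None,fx=k,fy=k,interpolation=cv2.INTER_CUBIC)
    for z,c in [(0,(0,0,255)),(.02,(0,255,255)),(.03,(0,255,0))]:
        t=proj(d,p+[0,0,z]);cv2.drawMarker(a,(int((t[0]-u0+.5)*k),int((t[1]-v0+.5)*k)),c,0,14,2)
    return a
cv2.imwrite('pics/t3.png',np.hstack([crop(e,*proj(e,p)),crop(s,*q)]))
```

```text
[340.84947365 296.90521325]
```

View pics/t3.png

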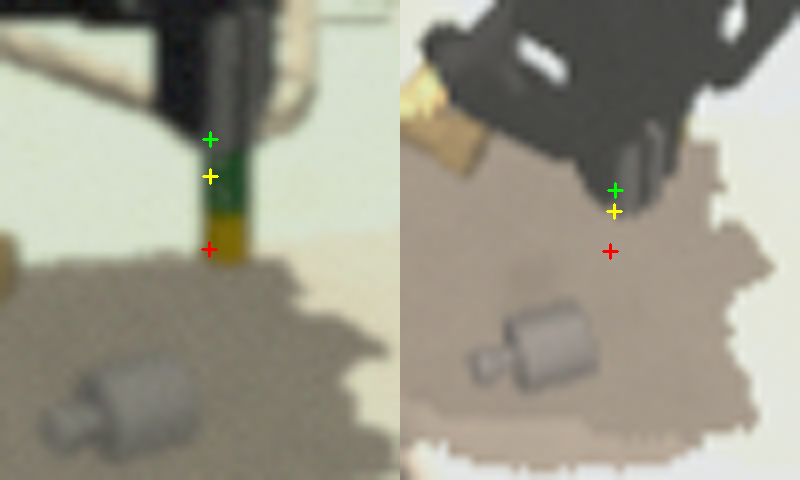

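Both views show the tips about 25–30 mm above the reported TCP, while the lateral position agrees. I'll do a gentle touch test on clear bench to calibrate.

```bash
python3 -m crank '{"travel":[[2,-1.5,2],[5,-2.5,2],[5,-2.5,0],[5,-2.5,-2],[5,-2.5,-4]],"turn":[[0,0,0],[0,0,0],[0,0,0],[0,0,0],[0,0,0]],"gripper":[1,1,1,1,1]}'
python3 -m crank '{"travel":[[0,0,0],[0,0,0],[0,0,-0.2],[0,0,-0.4],[0,0,-0.4]],"turn":[[0,0,0],[0,0,0],[0,0,0],[0,0,0],[0,0,0]],"gripper":[1,1,1,1,1]}'
python3 -m crank '{"travel":[[0,0,-0.1],[0,0,-0.2],[0,0,-0.3],[0,0,-0.4],[0,0,-0.4]],"turn":[[0,0,0],[0,0,0],[0,0,0],[0,0,0],[0,0,0]],"gripper":[1,1,1,1,1]}'
python3 - <<'E'
from h import *
e=grab('side','s4');s=grab('scene','c4');p=bot.observe()['position'];print(p,bot.observe()['force'])
def crop(d,u,v,k=8,w=50):
    u0,v0=int(u-w/2),int(v-w*.6);a=cv2.resize(d['pixels'][v0:v0+int(w*1.2),u0:u0+w,::-1],None,fx=k,fy=k,interpolation=cv2.INTER_CUBIC)
    for z,c in [(0,(0,0,255)),(.02,(0,255,255)),(.03,(0,255,0))]:
        t=proj(d,p+[0,0,z]);cv2.drawMarker(a,(int((t[0]-u0+.5)*k),int((t[1]-v0+.5)*k)),c,0,14,2)
    return a
cv2.imwrite('pics/t4.png',np.hstack([crop(e,*proj(e,p)),crop(s,*proj(s,p))]))
E
```

```text
clock: 4.4
position: [0.5049, -0.2799, 0.0036]
tool_rot: [-3.141, -0.0, 1.571]
force: [0.1, -0.7, -0.8]
grip_width: -0.0001
finger_force: 0.0
clock: 4.9
position: [0.5052, -0.2801, 0.0008]
tool_rot: [3.141, 0.0, 1.571]
force: [-0.7, 0.2, 0.2]
grip_width: 0.0001
finger_force: 0.0
clock: 5.4
position: [0.5049, -0.28, -0.0037]
tool_rot: [-3.141, -0.0, 1.571]
force: [0.4, -0.3, -0.3]
grip_width: 0.0002
finger_force: 0.0
[ 0.50498217 -0.28000147 -0.00355167] [-0.2284316  -0.61687502 -0.13307521]
```

View pics/t4.png

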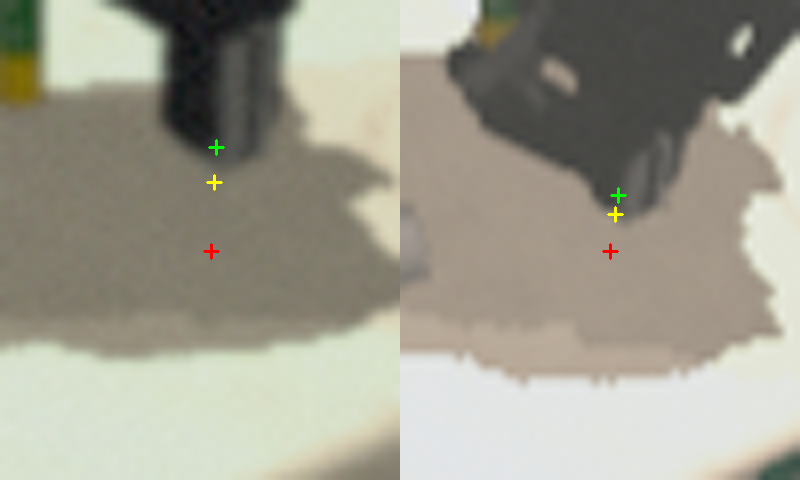

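No contact at reported z = -3.6 mm, and both crops put the tips still 25–30 mm up. Continuing down in small steps.

```bash
T='"turn":[[0,0,0],[0,0,0],[0,0,0],[0,0,0],[0,0,0]],"gripper":[1,1,1,1,1]'; 
python3 -m crank '{"travel":[[0,0,-0.4],[0,0,-0.8],[0,0,-1.2],[0,0,-1.4],[0,0,-1.4]],"turn":[[0,0,0],[0,0,0],[0,0,0],[0,0,0],[0,0,0]],"gripper":[1,1,1,1,1]}' | egrep 'posi|force'
python3 -m crank '{"travel":[[0,0,-0.1],[0,0,-0.2],[0,0,-0.3],[0,0,-0.3],[0,0,-0.3]],"turn":[[0,0,0],[0,0,0],[0,0,0],[0,0,0],[0,0,0]],"gripper":[1,1,1,1,1]}' | egrep 'posi|force'
python3 -m crank '{"travel":[[0,0,-0.1],[0,0,-0.2],[0,0,-0.2],[0,0,-0.2],[0,0,-0.2]],"turn":[[0,0,0],[0,0,0],[0,0,0],[0,0,0],[0,0,0]],"gripper":[1,1,1,1,1]}' | egrep 'posi|force'
```

```text
position: [0.5047, -0.2799, -0.018]
force: [-0.4, -0.2, 0.4]
finger_force: 0.0
position: [0.505, -0.2801, -0.0205]
force: [-0.5, 0.8, -0.1]
finger_force: 0.0
position: [0.505, -0.28, -0.0225]
force: [0.3, -0.7, 0.2]
finger_force: 0.0
```

```bash
python3 -m crank '{"travel":[[0,0,-0.1],[0,0,-0.2],[0,0,-0.2],[0,0,-0.2],[0,0,-0.2]],"turn":[[0,0,0],[0,0,0],[0,0,0],[0,0,0],[0,0,0]],"gripper":[1,1,1,1,1]}' | egrep 'posi|^force'
python3 -m crank '{"travel":[[0,0,-0.1],[0,0,-0.15],[0,0,-0.15],[0,0,-0.15],[0,0,-0.15]],"turn":[[0,0,0],[0,0,0],[0,0,0],[0,0,0],[0,0,0]],"gripper":[1,1,1,1,1]}' | egrep 'posi|^force'
```

```text
position: [0.505, -0.28, -0.0245]
force: [-0.0, -0.4, -0.1]
position: [0.505, -0.28, -0.026]
force: [-0.2, 0.9, -0.2]
```

```bash
python3 -m crank '{"travel":[[0,0,-0.05],[0,0,-0.1],[0,0,-0.1],[0,0,-0.1],[0,0,-0.1]],"turn":[[0,0,0],[0,0,0],[0,0,0],[0,0,0],[0,0,0]],"gripper":[1,1,1,1,1]}' | egrep 'posi|^force'
python3 -m crank '{"travel":[[0,0,-0.05],[0,0,-0.1],[0,0,-0.1],[0,0,-0.1],[0,0,-0.1]],"turn":[[0,0,0],[0,0,0],[0,0,0],[0,0,0],[0,0,0]],"gripper":[1,1,1,1,1]}' | egrep 'posi|^force'
```

```text
position: [0.505, -0.28, -0.027]
force: [0.7, 0.6, 0.5]
position: [0.505, -0.28, -0.028]
force: [0.2, 0.5, 0.2]
```

```bash
python3 -m crank '{"travel":[[0,0,-0.05],[0,0,-0.1],[0,0,-0.1],[0,0,-0.1],[0,0,-0.1]],"turn":[[0,0,0],[0,0,0],[0,0,0],[0,0,0],[0,0,0]],"gripper":[1,1,1,1,1]}' | egrep 'posi|^force'
```

```text
position: [0.5051, -0.28, -0.0287]
force: [-1.6, 1.5, 7.0]
```

Contact (7 N) came at reported z = -28.5 mm, so the real tip height is reported z + 28.5 mm. I'll use that from here. Next, pick up the fallen steel weight by its knob so that it hangs and swings upright.

```bash
python3 -m crank '{"travel":[[0,0,4],[0,0,8],[-3,1,9],[-6,2,9],[-9.1,2.7,9]],"turn":[[0,0,0],[0,0,8],[0,0,16],[0,0,24],[0,0,32]],"gripper":[1,0.5,0.5,0.5,0.5]}' | egrep 'posi|rot|width'
python3 -m crank '{"travel":[[0,0,0],[0,0,0],[0,0,0],[0,0,0],[0,0,0]],"turn":[[0,0,8],[0,0,16],[0,0,24],[0,0,32],[0,0,40]],"gripper":[0.5,0.5,0.5,0.5,0.5]}' | egrep 'posi|rot|width'
python3 -m crank '{"travel":[[0,0,0],[0,0,0],[0,0,0],[0,0,0],[0,0,0]],"turn":[[0,0,8],[0,0,11],[0,0,11],[0,0,11],[0,0,11]],"gripper":[0.5,0.5,0.5,0.5,0.5]}' | egrep 'posi|rot|width'
python3 - <<'E'
from h import *
d=grab('wrist','w5')
p=bot.observe()['position'].copy();t=p.copy();t[2]+=.0285;print('tip',proj(d,t))
a=d['pixels'][100:400,140:500,::-1].copy()
for q,c in [((.4124,-.2529,.0115),(0,0,255)),((.4327,-.2554,.0115),(0,255,255)),((.4445,-.2569,.0115),(0,255,0))]:
    u=proj(d,q);cv2.circle(a,(int(u[0]-140),int(u[1]-100)),1,c,-1)
cv2.imwrite('pics/w5c.png',cv2.resize(a,None,fx=2,fy=2))
E
```

```text
position: [0.4132, -0.2524, 0.0615]
tool_rot: [3.141, 0.001, 2.136]
grip_width: 0.0425
position: [0.414, -0.2531, 0.0611]
tool_rot: [-3.141, 0.0, 2.833]
grip_width: 0.0427
position: [0.414, -0.253, 0.061]
tool_rot: [-3.141, 0.0, 3.018]
grip_width: 0.0428
tip [318.16222707 262.73082456]
```

View pics/w5c.png

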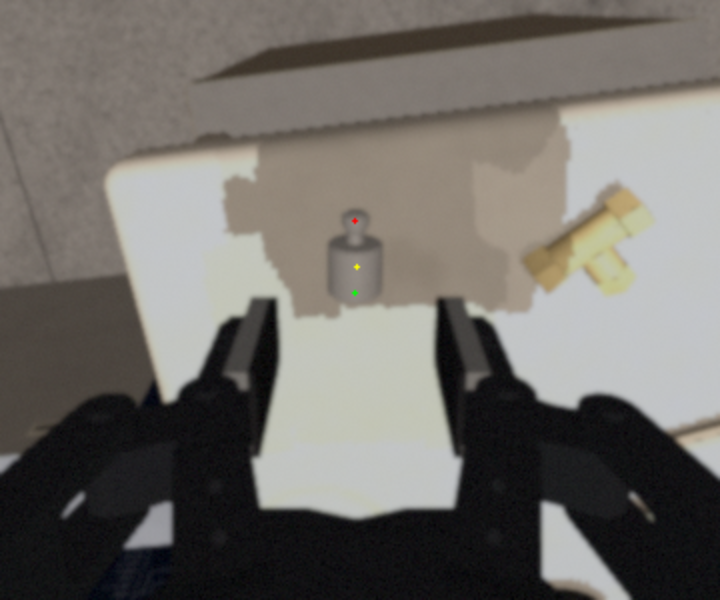

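The fallen weight is at crop (355,255), knob up at (355,220), and the projected points match it. Gripping the knob now.

```bash
python3 -m crank '{"travel":[[-0.7,0,-3],[-0.7,0,-6],[-0.7,0,-7.5],[-0.7,0,-8.5],[-0.7,0,-8.5]],"turn":[[0,0,0],[0,0,0],[0,0,0],[0,0,0],[0,0,0]],"gripper":[0.5,0.5,0.5,0.5,0.5]}' | egrep 'posi|^force|width'
python3 -m crank '{"travel":[[0,0,0],[0,0,0],[0,0,0],[0,0,0],[0,0,0]],"turn":[[0,0,0],[0,0,0],[0,0,0],[0,0,0],[0,0,0]],"gripper":[1,1,1,1,1]}' 20| egrep 'posi|^force|width|finger'
python3 -m crank '{"travel":[[0,0,0.5],[0,0,1.5],[0,0,3],[0,0,4.5],[0,0,6]],"turn":[[0,0,0],[0,0,0],[0,0,0],[0,0,0],[0,0,0]],"gripper":[1,1,1,1,1]}' | egrep 'posi|^force|width|finger'
python3 - <<'E'
from h import *
d=grab('wrist','w6');e=grab('side','s6');p=bot.observe()['position'];u=proj(e,p)
a=cv2.resize(d['pixels'][150:400,220:420,::-1],(400,500));u0,v0=int(u[0]-40),int(u[1]-60)
b=cv2.resize(e['pixels'][v0:v0+100,u0:u0+80,::-1],(400,500),interpolation=cv2.INTER_CUBIC)
cv2.imwrite('pics/w6c.png',np.hstack([a,b]))
E
```

```text
position: [0.4067, -0.2526, -0.0248]
force: [-0.6, 0.1, 0.6]
grip_width: 0.0426
position: [0.4071, -0.2532, -0.0237]
force: [-0.6, -0.5, 3.1]
grip_width: 0.0148
finger_force: 18.0
position: [0.4069, -0.253, 0.0373]
force: [-0.1, 0.6, -1.6]
grip_width: 0.0149
finger_force: 17.6
```

View pics/w6c.png

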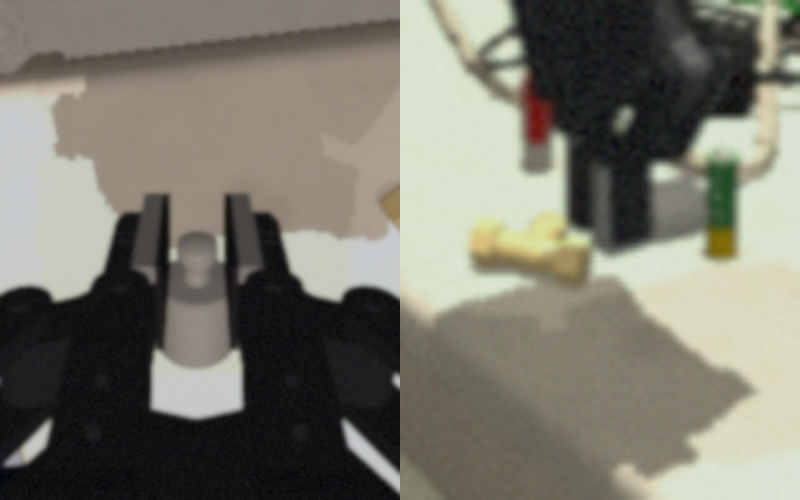

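The weight is held by the knob but stays horizontal, with its base pointing +x (side view, grey body at (680,200)). I'll tilt the tool about +y to bring the base down.

```bash
python3 -m crank '{"travel":[[0,0,2],[1,-1,5],[3,-2,5],[4,-2,5],[4,-2,5]],"turn":[[0,0,0],[0,8,0],[0,16,0],[0,24,0],[0,32,0]],"gripper":[1,1,1,1,1]}' 40| egrep 'posi|^force|rot'
python3 -m crank '{"travel":[[0,0,0],[0,0,0],[0,0,0],[0,0,0],[0,0,0]],"turn":[[0,8,0],[0,16,0],[0,24,0],[0,28,0],[0,28,0]],"gripper":[1,1,1,1,1]}' | egrep 'posi|^force|rot|finger'
python3 -m crank '{"travel":[[0,0,0],[0,0,0],[0,0,0],[0,0,0],[0,0,0]],"turn":[[0,0,0],[0,0,0],[0,0,0],[0,0,0],[0,0,0]],"gripper":[1,1,1,1,1]}' | egrep 'posi|^force|rot|finger'
python3 - <<'E'
from h import *
from scipy.spatial.transform import Rotation as R
e=grab('side','s7');s=bot.observe();p=s['position'];T=R.from_euler('xyz',s['tool_rot']).as_matrix()
print(T[:,2],s['qpos'].round(2),p);tip=p-.0285*T[:,2];u=proj(e,tip);u0,v0=int(u[0]-60),int(u[1]-50)
b=cv2.resize(e['pixels'][v0:v0+100,u0:u0+120,::-1],(600,500),interpolation=cv2.INTER_CUBIC)
for z,c in [(0,(0,0,255)),(.0285,(0,255,0))]:
    q=proj(e,p-z*T[:,2]);cv2.drawMarker(b,(int((q[0]-u0)*5),int((q[1]-v0)*5)),c,0,12,2)
cv2.imwrite('pics/s7c.png',b)
E
```

```text
position: [0.4489, -0.2732, 0.087]
tool_rot: [-3.067, -0.539, 2.998]
force: [-0.2, 0.2, -1.7]
position: [0.4465, -0.2718, 0.0831]
tool_rot: [-2.942, -1.023, 2.91]
force: [0.9, 0.2, -1.5]
finger_force: 35.1
position: [0.4471, -0.2733, 0.0865]
tool_rot: [-2.942, -1.016, 2.907]
force: [-0.6, 0.1, -1.6]
finger_force: 35.1
[-8.56600556e-01  4.52611288e-05 -5.15980122e-01] [ 0.37  1.14 -0.19  1.14  0.35  1.91  1.56] [ 0.44703188 -0.27316149  0.08637595]
```

View pics/s7c.png

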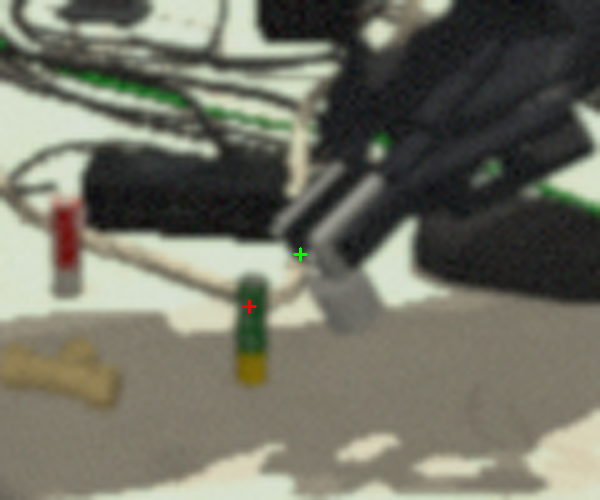

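The tool is tilted 59° and the weight leans about 31° (crop (345,300)), well clear of the bench. Lowering until the rim touches.

```bash
python3 -m crank '{"travel":[[0,0,-2],[0,0,-4],[0,0,-6],[0,0,-6.8],[0,0,-6.8]],"turn":[[0,0,0],[0,0,0],[0,0,0],[0,0,0],[0,0,0]],"gripper":[1,1,1,1,1]}' | egrep 'posi|^force|rot'
python3 -m crank '{"travel":[[0,0,-0.1],[0,0,-0.2],[0,0,-0.3],[0,0,-0.3],[0,0,-0.3]],"turn":[[0,0,0],[0,0,0],[0,0,0],[0,0,0],[0,0,0]],"gripper":[1,1,1,1,1]}' 20| egrep 'posi|^force|rot|finger'
python3 -c "
from workcell import bot
print(bot.observe()['qpos'].round(2))"
```

```text
position: [0.4452, -0.2729, 0.0186]
tool_rot: [-2.938, -1.025, 2.904]
force: [-3.2, 1.9, 21.9]
position: [0.4455, -0.2731, 0.0181]
tool_rot: [-2.937, -1.024, 2.903]
force: [-7.5, 4.5, 41.6]
finger_force: 47.0
[ 0.36  1.24 -0.19  1.11  0.36  1.85  1.55]
```

```bash
python3 -m crank '{"travel":[[0.3,0,0.2],[0.8,0,0.2],[1.3,0,0.2],[1.8,0,0.2],[1.8,0,0.2]],"turn":[[0,0,0],[0,0,0],[0,0,0],[0,0,0],[0,0,0]],"gripper":[1,1,1,1,1]}' 20| egrep 'posi|^force|rot|finger'
python3 - <<'E'
from h import *
from scipy.spatial.transform import Rotation as R
e=grab('side','s8');s=bot.observe();p=s['position'];T=R.from_euler('xyz',s['tool_rot']).as_matrix()
u=proj(e,p);u0,v0=int(u[0]-30),int(u[1]-50)
b=cv2.resize(e['pixels'][v0:v0+80,u0:u0+100,::-1],(700,560),interpolation=cv2.INTER_CUBIC)
cv2.imwrite('pics/s8c.png',b)
E
```

```text
position: [0.4639, -0.274, 0.0196]
tool_rot: [-2.934, -1.023, 2.901]
force: [-7.4, -2.0, 35.8]
finger_force: 37.5
```

View pics/s8c.png

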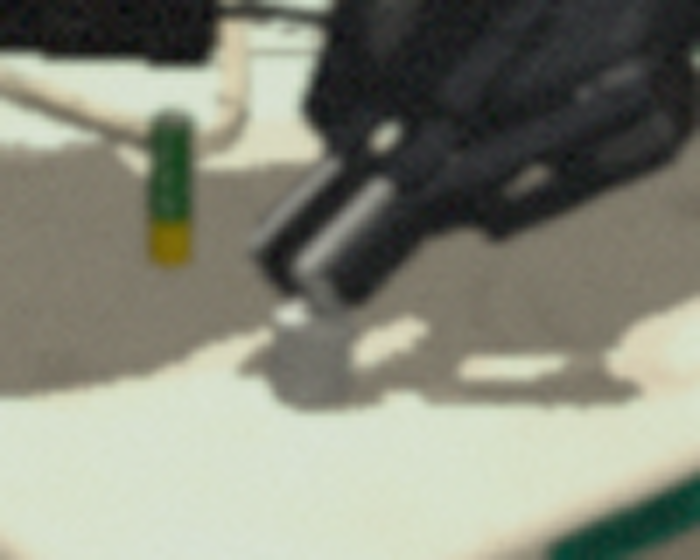

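The weight now stands upright under the fingers (crop (310,355)). Releasing it and backing out along the tool axis.

```bash
python3 -m crank '{"travel":[[0,0,0.05],[0,0,0.1],[0,0,0.1],[0,0,0.1],[0,0,0.1]],"turn":[[0,0,0],[0,0,0],[0,0,0],[0,0,0],[0,0,0]],"gripper":[1,1,0.7,0.6,0.6]}' 20| egrep 'posi|^force|width'
python3 -m crank '{"travel":[[1.7,0,1],[3.4,0,2],[5,0,4],[5,0,8],[5,0,12]],"turn":[[0,0,0],[0,0,0],[0,0,0],[0,0,0],[0,0,0]],"gripper":[0.5,0.5,0.3,0.3,0.3]}' | egrep 'posi|^force|width'
python3 -m crank '{"travel":[[0,0,2],[-1,0,4],[-2,0,4],[-3,0,4],[-4,0,4]],"turn":[[0,-8,0],[0,-16,0],[0,-24,0],[0,-32,0],[0,-40,0]],"gripper":[0.3,0.3,0.3,0.3,0.3]}' | egrep 'posi|rot'
python3 -m crank '{"travel":[[0,0,0],[0,0,0],[0,0,0],[0,0,0],[0,0,0]],"turn":[[0,-8,0],[0,-16,0],[0,-20,0],[0,-20,0],[0,-20,0]],"gripper":[0.3,0.3,0.3,0.3,0.3]}' | egrep 'posi|rot'
python3 - <<'E'
from h import *
s=bot.observe();d=grab('wrist','w9')
print(s['qpos'].round(2))
for q in [(.48,-.272,.036),(.51,-.195,.05),(.434,-.16,.01)]:print(proj(d,q))
E
```

```text
position: [0.4648, -0.2728, 0.0172]
force: [1.1, -0.1, -0.1]
grip_width: 0.0341
position: [0.4964, -0.2728, 0.0892]
force: [1.0, 0.3, -1.3]
grip_width: 0.0595
position: [0.4575, -0.273, 0.1314]
tool_rot: [-3.096, -0.322, 3.014]
position: [0.4575, -0.2732, 0.1312]
tool_rot: [-3.14, 0.017, 3.02]
[ 0.09  0.51  0.46  1.94 -0.33  0.75  2.2 ]
[322.17224467 215.43707469]
[405.46192946 240.62353222]
[427.80729369 150.58330869]
```

```bash
python3 -m crank '{"travel":[[0,0,1],[0,0,2],[1,0,3],[1,0,4],[1,0,4]],"turn":[[0,1,0],[0,1,-8],[0,1,-16],[0,1,-24],[0,1,-32]],"gripper":[0,0,0,0,0]}' | egrep 'rot'
python3 -m crank '{"travel":[[0,0,0],[0,0,0],[0,0,0],[0,0,0],[0,0,0]],"turn":[[0,0,-8],[0,0,-16],[0,0,-24],[0,0,-32],[0,0,-40]],"gripper":[0,0,0,0,0]}' | egrep 'rot'
python3 -m crank '{"travel":[[0,0,0],[0,0,0],[0,0,0],[0,0,0],[0,0,0]],"turn":[[0,0,-8],[0,0,-11],[0,0,-11],[0,0,-11],[0,0,-11]],"gripper":[0,0,0,0,0]}' | egrep 'posi|rot'
python3 -c "
from h import *
grab('wrist','v1')"
python3 -m crank '{"travel":[[0,5,0],[0,10,0],[0,15,0],[0,17,0],[0,17,0]],"turn":[[0,0,0],[0,0,0],[0,0,0],[0,0,0],[0,0,0]],"gripper":[0,0,0,0,0]}' | egrep 'posi|rot'
python3 -c "
from h import *
grab('wrist','v2')"
python3 -m crank '{"travel":[[0,5,0],[0,10,0],[0,15,0],[0,20,0],[0,25,0]],"turn":[[0,0,0],[0,0,0],[0,0,0],[0,0,0],[0,0,0]],"gripper":[0,0,0,0,0]}' | egrep 'posi|rot'
python3 -m crank '{"travel":[[2,2,1],[4,4,2],[4,4,2],[4,4,2],[4,4,2]],"turn":[[0,0,0],[0,0,0],[0,0,0],[0,0,0],[0,0,0]],"gripper":[0,0,0,0,0]}' | egrep 'posi|rot'
python3 - <<'E'
from h import *
grab('wrist','v3')
def c(f,a,b,w,h,x,y):
    return cv2.resize(load(f)['pixels'][b:b+h,a:a+w,::-1],(x,y),interpolation=cv2.INTER_CUBIC)
top=np.hstack([c('v1',230,100,200,150,400,300),c('v2',190,100,200,150,400,300)])
bot_=c('v3',80,60,480,180,800,300)
cv2.imwrite('pics/comp.png',np.vstack([top,bot_]))
for n,f,p in [('steel',"v1",(.48,-.272,.02)),('brass','v2',(.43,.0,.02)),('red','v2',(.492,-.081,.05)),('wood','v3',(.45,.139,.017)),('grey','v3',(.453,.308,.017)),('yel','v3',(.579,.324,.017))]: print(n,proj(load(f),p).round())
E
```

```text
tool_rot: [-3.132, 0.002, 2.457]
tool_rot: [-3.131, 0.002, 1.759]
position: [0.4675, -0.2731, 0.1709]
tool_rot: [-3.133, 0.002, 1.573]
position: [0.4675, -0.0999, 0.1709]
tool_rot: [-3.133, 0.001, 1.577]
position: [0.4675, 0.1478, 0.1714]
tool_rot: [-3.134, 0.002, 1.57]
position: [0.5071, 0.1853, 0.1909]
tool_rot: [-3.133, 0.002, 1.569]
steel [331. 179.]
brass [284.  86.]
red [344. 170.]
wood [275. 211.]
grey [270.  64.]
yel [388.  47.]
```

Run:
```python
from h import *
def c(f,a,b,w,h,x,y):
    return cv2.resize(load(f)['pixels'][b:b+h,a:a+w,::-1],(x,y),interpolation=cv2.INTER_CUBIC)
L=np.vstack([c('v1',280,130,100,100,300,300),c('v2',250,55,150,150,300,300)])
R=c('v3',205,0,250,300,500,600)
cv2.imwrite('pics/comp.png',np.hstack([L,R]))
```

```text
(no output)
```

View pics/comp.png

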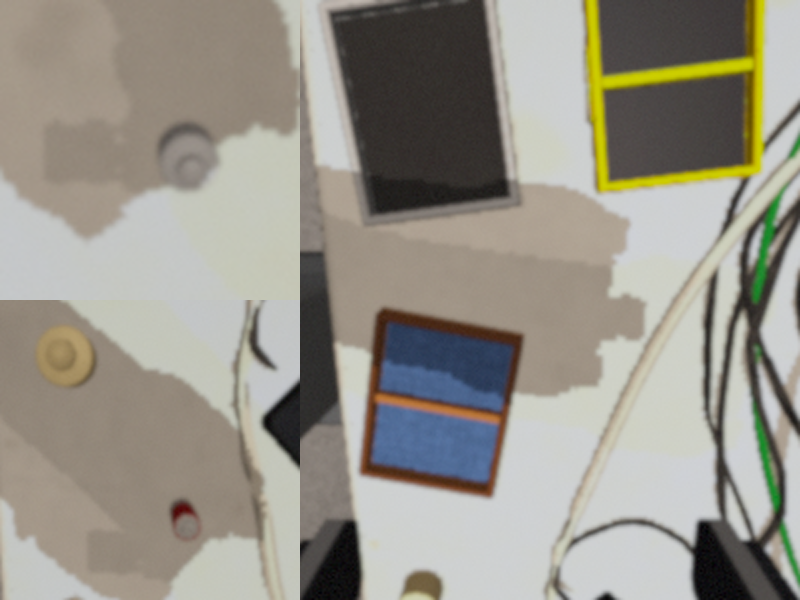

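The composite shows the steel weight upright at (188,158), brass at (65,356) and the red battery top at (187,524). Tray corners: wood (382,312), (520,337), (490,492), (364,470); grey bottom edge (368,222)–(518,202); yellow bottom edge (601,190)–(760,172) with divider (603,82)–(752,65).

Run:
```python
from h import *
v1,v2,v3=load('v1'),load('v2'),load('v3')
A=lambda x,y:(280+x/3-.33,130+y/3-.33);B=lambda x,y:(250+x/2-.25,55+(y-300)/2-.25);C=lambda x,y:(205+(x-300)/2-.25,y/2-.25)
for n,d,uv,z in [('steel body',v1,A(188,158),.018),('steel knob',v1,A(191,166),.036),('brass body',v2,B(66,357),.026),('brass knob',v2,B(61,350),.045),('red',v2,B(187,525),.05)]: print(n,ray(d,*uv,z).round(4))
hs=cv2.cvtColor(load('w1')['pixels'],cv2.COLOR_RGB2HSV)
W=[ray(v3,*C(*p),.018)[:2] for p in [(382,312),(520,337),(490,492),(364,470)]]
print('wood c',np.mean(W,0),'yaw',np.degrees(np.arctan2(*(W[1]-W[0]+W[2]-W[3])[::-1])),np.linalg.norm(W[1]-W[0]),np.linalg.norm(W[2]-W[1]))
dv=[ray(v3,*C(*p),.018)[:2] for p in [(375,398),(500,418)]];print('wood div',np.mean(dv,0))
dv=[ray(v3,*C(*p),.018)[:2] for p in [(603,82),(752,65)]];print('yel div',np.mean(dv,0),np.degrees(np.arctan2(*(dv[1]-dv[0])[::-1])))
bt=[ray(v3,*C(*p),.018)[:2] for p in [(601,190),(760,172)]];print('yel bottom',np.mean(bt,0))
bt=[ray(v3,*C(*p),.018)[:2] for p in [(368,222),(518,202)]];m=np.mean(bt,0);t=bt[1]-bt[0];t/=np.linalg.norm(t);print('grey c',m+.054*np.array([-t[1],t[0]]),np.degrees(np.arctan2(t[1],t[0])))
tl=ray(v3,*C(322,5),.018)[:2];print('grey TL',tl,'len',np.linalg.norm(tl-bt[0]))
# tool tilt
from scipy.spatial.transform import Rotation as R
print(R.from_euler('xyz',bot.observe()['tool_rot']).as_matrix()[:,2])
```

```text
steel body [ 0.493  -0.2764  0.018 ]
steel knob [ 0.4928 -0.2746  0.036 ]
brass body [0.4291 0.002  0.026 ]
brass knob [0.4292 0.0039 0.045 ]
red [ 0.491  -0.0785  0.05  ]
wood c [0.44944043 0.14966168] yaw -10.681741120834348 0.08332531174754917 0.10603274795395606
wood div [0.44874521 0.14861021]
yel div [0.58340515 0.33372431] 5.5999633851963475
yel bottom [0.5893152  0.28133141]
grey c [0.45084052 0.31896845] 7.046041884404
grey TL [0.40118922 0.36515592] len 0.1059323300569982
[-0.0085596  -0.00203196 -0.9999613 ]
```

Brass weight first.

```bash
python3 -m crank '{"travel":[[-1.6,-3.7,-3],[-3.2,-7.4,-6],[-4.8,-11.1,-9],[-6.4,-14.8,-12],[-7.8,-18.3,-14]],"turn":[[0,0,0],[0,0,0],[0,0,0],[0,0,0],[0,0,0]],"gripper":[0.2,0.2,0.2,0.2,0.2]}' 60| egrep 'posi|width'
python3 -m crank '{"travel":[[0,0,0],[0,0,0],[0,0,0],[0,0,0],[0,0,0]],"turn":[[0,0,0],[0,0,0],[0,0,0],[0,0,0],[0,0,0]],"gripper":[0.2,0.2,0.2,0.2,0.2]}'| egrep 'posi|width|rot'
python3 - <<'E'
from h import *
d=grab('wrist','b1');p=bot.observe()['position'];hs=cv2.cvtColor(d['pixels'],cv2.COLOR_RGB2HSV)
q=proj(d,(.429,.0025,.025));print(q)
m=((hs[:,:,0]>12)&(hs[:,:,0]<30)&(hs[:,:,1]>100)).astype(np.uint8)
for c in cv2.findContours(m,0,2)[0]:
    if cv2.contourArea(c)>150: (u,v),r=cv2.minEnclosingCircle(c);print(u,v,r,cv2.boundingRect(c),ray(d,u,v,.025))
E
```

```text
position: [0.4272, 0.0021, 0.0499]
grip_width: 0.0686
position: [0.4296, 0.0047, 0.0513]
tool_rot: [-3.134, 0.002, 1.573]
grip_width: 0.0684
[318.82227648 225.55186783]
316.8628234863281 220.78318786621094 22.319475173950195 (300, 199, 36, 45) [0.42755429 0.00629543 0.025     ]
367.0 4.0 50.15984344482422 (317, 0, 101, 22) [0.45659789 0.14239257 0.025     ]
```

```bash
python3 -m crank '{"travel":[[-0.1,0,-2.5],[-0.1,0,-5],[-0.1,0,-6.5],[-0.1,0,-7.5],[-0.1,0,-7.5]],"turn":[[0,0,0],[0,0,0],[0,0,0],[0,0,0],[0,0,0]],"gripper":[0.2,0.2,0.2,0.2,0.2]}'| egrep 'posi|^force'
python3 -m crank '{"travel":[[0,0,0],[0,0,0],[0,0,0],[0,0,0],[0,0,0]],"turn":[[0,0,0],[0,0,0],[0,0,0],[0,0,0],[0,0,0]],"gripper":[1,1,1,1,1]}' 60| egrep 'posi|width|^force|finger'
python3 -m crank '{"travel":[[0,0,0],[0,0,1],[0,0,3],[0,0,5],[0,0,7]],"turn":[[0,0,0],[0,0,0],[0,0,0],[0,0,0],[0,0,0]],"gripper":[1,1,1,1,1]}'| egrep 'posi|width|^force|finger'
```

```text
position: [0.4278, 0.0039, -0.0247]
force: [0.9, 0.0, 1.7]
position: [0.4287, 0.004, -0.0232]
force: [-2.4, 0.9, 15.0]
grip_width: 0.0263
finger_force: 58.0
position: [0.428, 0.0039, 0.0471]
force: [0.0, 1.0, -1.7]
grip_width: 0.0264
finger_force: 59.7
```

Run:
```python
from h import *
for n in ['wrist','side','scene']:
    d=grab(n,'b2'+n);p=bot.observe()['position'];hs=cv2.cvtColor(d['pixels'],cv2.COLOR_RGB2HSV)
    q=proj(d,p+[0,0,.0285]);print(n,'tip',q.round(1))
    m=((hs[:,:,0]>10)&(hs[:,:,0]<32)&(hs[:,:,1]>85)).astype(np.uint8)
    for c in cv2.findContours(m,0,2)[0]:
        (u,v),wh,a=cv2.minAreaRect(c)
        if cv2.contourArea(c)>25 and np.hypot(u-q[0],v-q[1])<60: print(np.round([u,v,*wh,a],1),cv2.boundingRect(c))
d=load('b2side');p=bot.observe()['position']
x,y=proj(d,p+[0,0,.03]).astype(int)
hs=cv2.cvtColor(d['pixels'],cv2.COLOR_RGB2HSV)
for r in range(y-14,y+16): print(r,''.join('B' if (10<h<32 and s>85) else '#' if v<70 else '.' for h,s,v in hs[r,x-25:x+25]))
```

```text
wrist tip [320.9 263.6]
[317.5 278.5  81.   59.   90. ] (288, 238, 60, 82)
side tip [291.1 211.6]
[282.2 211.1  34.9  51.   50.4] (255, 182, 43, 48)
scene tip [287.  223.8]
[271.5 221.    4.   11.   90. ] (266, 219, 12, 5)
[288.  220.4   7.9  13.9  18.4] (285, 213, 9, 15)
[306.6 168.8   6.7  12.4  15.3] (302, 162, 9, 13)
197 ..............#######BBBBBBBBB####................
198 ...............#######BBBBBBBB####................
199 ................#####...BBBBB#####................
200 ................#####....BBB..####................
201 ..####..........####.....BBBBBBB##................
202 #####...........####.....BBBBBBBB##...............
203 ###.............#####...BBBBBBBBB#................
204 ................#####..BBBBBBBBBB#................
205 ................#####..BBBBBBBBBB##...............
206 ................#####...BBBBBBBBB#................
207 ...........BBBBB#####...BBBBBBBBB#................
208 ......BBBBBBBBBB#####...BBBBBBBBB#................
209 BBBBBBBBBBBBBBB######...BBBBBBBBB#................
210 BBBBBBBBBB.......####...BBBBBBBB..................
211 BBB
[... 172 characters left out ...]
.........BBBBBBBBBBB....................
215 ............B.BBBBBBBBBBBBBB......................
216 .....BBBBBBBBBBBB........BBB......................
217 ..BBBBBBBBB...............BBB.....................
218 BBBBBB....................BBBB....................
219 ..........................BBBB....................
220 .......................BBBBBBB....................
221 ............###....BBBBBBBBBBB....................
222 ......######.BBBBBBBBBBBBBBBBB....................
223 ######BBBBBBBBBBBBBBBBBBBBBBBBB...................
224 B#BBBBBBBBBBBBBBBBBBBBBBBBBBBB....................
225 BBBBBBBBBBBBBBBBBBBBBBBB..........................
226 BBBBBBBBBBBBBBBBBBBBB.............................
```

```bash
python3 -m crank '{"travel":[[0.6,4,0],[1.2,8,0],[1.8,12,0],[2.4,16,0],[2.6,17.1,0]],"turn":[[0,0,0],[0,0,0],[0,0,0],[0,0,0],[0,0,0]],"gripper":[1,1,1,1,1]}'| egrep 'posi|width'
python3 -m crank '{"travel":[[0,0,0],[0,0,-1],[0,0,-2],[0,0,-2],[0,0,-2]],"turn":[[0,0,0],[0,0,0],[0,0,0],[0,0,0],[0,0,0]],"gripper":[1,1,1,1,1]}'| egrep 'posi|width|^force'
```

```text
position: [0.4539, 0.1791, 0.0449]
grip_width: 0.027
position: [0.4541, 0.1738, 0.0257]
force: [0.2, 0.1, -1.8]
grip_width: 0.0268
```

Now down to reported z ≈ -0.017.

```bash
python3 -m crank '{"travel":[[0,0,-1.5],[0,0,-3],[0,0,-4],[0,0,-4.2],[0,0,-4.2]],"turn":[[0,0,0],[0,0,0],[0,0,0],[0,0,0],[0,0,0]],"gripper":[1,1,1,1,1]}'| egrep 'posi|width|^force'
python3 -m crank '{"travel":[[0,0,0],[0,0,0],[0,0,0],[0,0,0],[0,0,0]],"turn":[[0,0,0],[0,0,0],[0,0,0],[0,0,0],[0,0,0]],"gripper":[1,0.6,0.5,0.5,0.5]}'| egrep 'posi|width|^force'
python3 -m crank '{"travel":[[0,0,1],[0,0,3],[0,0,6],[0,0,9],[0,0,12]],"turn":[[0,0,0],[0,0,0],[0,0,0],[0,0,0],[0,0,0]],"gripper":[0.5,0.5,0.5,0.5,0.5]}'| egrep 'posi|width|^force'
python3 - <<'E'
from h import *
d=grab('wrist','b3');hs=cv2.cvtColor(d['pixels'],cv2.COLOR_RGB2HSV)
print(proj(d,(.4537,.1746,.03)))
u0,v0=proj(d,(.4537,.1746,.03)).astype(int)
for r in range(v0-45,v0+55,3): print(''.join('b' if 95<h<125 and s>90 else 'B' if (14<h<32 and s>60) else 'w' if(h<14 or h>170) and s>90 else '#' if v<50 else '.' for h,s,v in hs[r,u0-70:u0+70:2]))
E
```

```text
position: [0.4543, 0.1745, -0.0158]
force: [-0.4, -0.4, -0.9]
grip_width: 0.0271
position: [0.4543, 0.1748, -0.0158]
force: [0.0, 0.1, 0.1]
grip_width: 0.0426
position: [0.4539, 0.1744, 0.1058]
force: [-0.4, 0.8, -0.2]
grip_width: 0.0428
[319.57004482 200.886049  ]
......................................................................
...............wwww...................................................
...............wwwwwwwwwww............................................
..............wwwwwwwwwwwwwwwwwwww....................................
..............www.....wwwwwwwwwwwwww.wwww.............................
..............ww..bbbbbbb....wwwwwwwwwwwwwwwwwwwww.B..................
..............ww.bbbbbbbbbbbbbbbb....wwwwwwwwwwwwwwwwwwwww............
.............www.bbbbbbbbbbbbbbbbbbbbbbbb....wwwwwwwwwwwwwwwwB........
.............www.bbbbbbbbbbbbbbbbb....bbbbbbbbbbb....wwwwwwwww........
.............www.bbbbbbbbbbbbbb..BBBBBB..bbbbbbbbbbbbbbb..wwww........
.............ww..bbbbbbbbbbbb.BBBBBBBBBBB.bbbbbbbbbbbbbbb.www.........
............www.bbbbbbbbbbbbb.BBBBBBBBBBBB.bbbbbbbbbb
[... 879 characters left out ...]
www.bbbbbbbbbbbbbbbbbbbbb.....wwwwwwwww.wwwwww...............
.........www.bbbbbbbbbbbbbbbbbbbbbbbbbbbbbb.......ww.ww...............
.........ww.bbbbbbbbbbbbbbbbbbbbbbbbbbbbbbbbbbbbbbb.www...............
.........ww.bbbbbbbbbbbbbbbbbbbbbbbbbbbbbbbbbbbbbbb.ww................
.........ww.bbbbbbbbbbbbbbbbbbbbbbbbbbbbbbbbbbbbbb.www................
.........ww.bbbbbbbbbbbbbbbbbbbbbbbbbbbbbbbbbbbbbb.www................
........www.bbbbbbbbbbbbbbbbbbbbbbbbbbbbbbbbbbbbb..ww.................
........ww...bbbbbbbbbbbbbbbbbbbbbbbbbbbbbbbbbbbb.www.................
.............#bbbbbbbbbbbbbbbbbbbbbbbbbbbbbbbbbbb.ww....#.............
.............##bbbbbbbbbbbbbbbbbbbbbbbbbbbbbbbbb.www....#.............
```

Brass weight is placed: a round blob centred in the upper compartment. Now to steel.

```bash
python3 -m crank '{"travel":[[0,-4.5,0],[0,-9,0],[0,-13.5,0],[0,-18,0],[0,-22.5,0]],"turn":[[0,0,0],[0,0,0],[0,0,0],[0,0,0],[0,0,0]],"gripper":[0.3,0.3,0.3,0.3,0.3]}'| egrep 'posi'
python3 -m crank '{"travel":[[0.8,-4.5,0],[1.6,-9,0],[2.4,-13.5,0],[3.2,-18,-1],[3.9,-22.5,-3]],"turn":[[0,0,0],[0,0,0],[0,0,0],[0,0,0],[0,0,0]],"gripper":[0.3,0.3,0.3,0.3,0.3]}'| egrep 'posi'
python3 -m crank '{"travel":[[0,0,-1],[0,0,-2],[0,0,-2],[0,0,-2],[0,0,-2]],"turn":[[0,0,0],[0,0,0],[0,0,0],[0,0,0],[0,0,0]],"gripper":[0.3,0.3,0.3,0.3,0.3]}'| egrep 'posi'
cat > asc.py <<'E'
from h import *
import sys
# usage: frame name, x y z, half-width px, step
d=grab('wrist',sys.argv[1]);P=[float(a) for a in sys.argv[2:5]];w=int(sys.argv[5]);k=int(sys.argv[6])
u,v=proj(d,P).round().astype(int);print('exp',u,v,bot.observe()['position'].round(4))
h_=cv2.cvtColor(d['pixels'],cv2.COLOR_RGB2HSV)
def ch(h,s,v):
    if v<45:return '#'
    if s>90:
        return 'r' if h<8 or h>172 else 'o' if h<14 else 'Y' if h<33 else 'g' if h<90 else 'b'
    return '%d'%(v*10//256)
for r in range(max(0,v-w),min(400,v+w),2*k): print('%3d '%r+''.join(ch(*map(int,h_[r,c])) for c in range(max(0,u-w),min(640,u+w),k)))
E
python3 asc.py st1 .493 -.2755 .022 36 1
```

```text
position: [0.4538, -0.0519, 0.1047]
position: [0.4939, -0.2775, 0.0752]
position: [0.4938, -0.2743, 0.0548]
exp 319 221 [ 0.4938 -0.2745  0.0548]
185 555555555555555555555555555554444444444444454444444444444444444444444444
187 555555555555555555555555555555444444445444445444454444444444444444444444
189 555555555555555555555555555554444444444455454554444444444444444444444444
191 555555555555555555555555555554454444444444454544444444444444444444444444
193 555555555555555555555555555544454445455445544454444444444444444444444444
195 555555555555555555555555555445445554554455444444444444444444444444444444
197 555555555555555555555555554444545454444444454445444444444444444444444444
199 555555555555555455555545545445444444444444444444444444444444444444444444
201 454555445545545555554455554444433333333334444444444444444444444444444444
203 544454545454444545555554444433322322223223333444444444444444444444444444
205 445544444444444445555555443322222222222222222334444444444444444444444444
207 444444444554444445555544432222223232323322222223344444444444444444444444
209 44444444444444445455554432
[... 1117 characters left out ...]
6666666
239 555555555555555555555555555555555555555554454444455555555666666666666666
241 555555555555555555555555555555555555555555555555556666666666666666666666
243 555555555555555555555555555555555555555566666666666666666666666666666666
245 555555555555555555555555555555555555666666666666666666666666666666666666
247 555555555555555555555555555555566666666666666666666666666666666666666666
249 666555555555555555555555555555566666666666666666666666666666666666666666
251 666555555555555555555555555555556666666666666666666666666666666666666666
253 666665555555555555555555555555566666666666666666666666666666666666666666
255 666666665555555555555555555666666666666666666666666666666666666666666666
```

```bash
python3 -m crank '{"travel":[[0,0,-2.5],[0,0,-5],[0,0,-7],[0,0,-7.9],[0,0,-7.9]],"turn":[[0,0,0],[0,0,0],[0,0,0],[0,0,0],[0,0,0]],"gripper":[0.3,0.3,0.3,0.3,0.3]}'| egrep 'posi|^force'
python3 -m crank '{"travel":[[0,0,0],[0,0,0],[0,0,0],[0,0,0],[0,0,0]],"turn":[[0,0,0],[0,0,0],[0,0,0],[0,0,0],[0,0,0]],"gripper":[1,1,1,1,1]}' 60| egrep 'posi|width|^force|finger'
python3 -m crank '{"travel":[[0,0,0],[0,0,1],[0,0,3],[0,0,6],[0,0,9]],"turn":[[0,0,0],[0,0,0],[0,0,0],[0,0,0],[0,0,0]],"gripper":[1,1,1,1,1]}'| egrep 'posi|width|^force|finger'
```

```text
position: [0.493, -0.2749, -0.0253]
force: [0.7, 0.5, 1.2]
position: [0.4937, -0.2754, -0.0239]
force: [-2.3, 2.7, 10.9]
grip_width: 0.0205
finger_force: 58.3
position: [0.4929, -0.2753, 0.0668]
force: [0.5, -0.2, -1.8]
grip_width: 0.0207
finger_force: 59.2
```

```bash
python3 -m crank '{"travel":[[-0.5,4,0],[-1,8,0],[-1.5,12,0],[-2,16,0],[-2.4,20,0]],"turn":[[0,0,0],[0,0,0],[0,0,0],[0,0,0],[0,0,0]],"gripper":[1,1,1,1,1]}'| egrep 'posi|width'
python3 -m crank '{"travel":[[-0.5,4,0],[-1,8,0],[-1.5,12,0],[-2,16,0],[-2.4,19.9,0]],"turn":[[0,0,0],[0,0,0],[0,0,0],[0,0,0],[0,0,0]],"gripper":[1,1,1,1,1]}'| egrep 'posi|width'
python3 -m crank '{"travel":[[0,0,0],[0,0,-2],[0,0,-4],[0,0,-4],[0,0,-4]],"turn":[[0,0,0],[0,0,0],[0,0,0],[0,0,0],[0,0,0]],"gripper":[1,1,1,1,1]}'| egrep 'posi|width|^force'
```

```text
position: [0.4689, -0.0737, 0.0658]
grip_width: 0.0204
position: [0.4448, 0.1257, 0.0658]
grip_width: 0.0204
position: [0.4454, 0.1233, 0.0258]
force: [-0.3, 0.3, -0.6]
grip_width: 0.0203
```

```bash
python3 -m crank '{"travel":[[0,0,-1.5],[0,0,-3],[0,0,-4],[0,0,-4.25],[0,0,-4.25]],"turn":[[0,0,0],[0,0,0],[0,0,0],[0,0,0],[0,0,0]],"gripper":[1,1,1,1,1]}'| egrep 'posi|width|^force'
python3 -m crank '{"travel":[[0,0,0],[0,0,0],[0,0,0],[0,0,0],[0,0,0]],"turn":[[0,0,0],[0,0,0],[0,0,0],[0,0,0],[0,0,0]],"gripper":[1,0.7,0.6,0.6,0.6]}'| egrep 'posi|width|^force'
python3 -m crank '{"travel":[[0,0,1],[0,0,3],[0,0,6],[0,0,9],[0,0,12]],"turn":[[0,0,0],[0,0,0],[0,0,0],[0,0,0],[0,0,0]],"gripper":[0.6,0.6,0.6,0.6,0.6]}'| egrep 'posi|width|^force'
python3 asc.py st2 .4445 .1235 .02 70 2
```

```text
position: [0.4454, 0.1236, -0.0171]
force: [-0.2, -0.8, -0.6]
grip_width: 0.0204
position: [0.4453, 0.1238, -0.0173]
force: [0.9, 0.1, -0.4]
grip_width: 0.0344
position: [0.4448, 0.1234, 0.1043]
force: [-0.5, 0.8, 0.4]
grip_width: 0.0341
exp 320 198 [0.4464 0.1235 0.1077]
128 5556666666666654ooo2bbbbbbbbbbbbbbb33YYYYYYY43bbbbbbbbbbbbbbbbb3rooo57
132 5556666666666653oo23bbbbbbbbbbbbb34YYYYYYYYYYY53bbbbbbbbbbbbbbb3oooo56
136 555666666666665ooo2bbbbbbbbbbbbb3YYYYYYYYYYYYYYY4bbbbbbbbbbbbb3rooo566
140 555666666666654ooo3bbbbbbbbbbbbb5YYYYYYYYYYYYYYYY3bbbbbbbbbbbb3ooo3566
144 45556666666665ooor3bbbbbbbbbbbb36YYYYYYYYYYYYYYYY5bbbbbbbbbbb3oooo5666
148 54556666666665ooo2bbbbbbbbbbbbb35YYYYYYYYYYYYYYYY4bbbbbbbbbbb3ooo46678
152 55556666666664ooo2bbbbbbbbbbbbbb4YYYYYYYYYYYYYYY53bbbbbbbbbb3oooo67788
156 4555666666665ooor3bbbbbbbbbbbbbbb3YYYYYYYYYYYYY53bbbbbbbbbb32ooo578888
160 4545666666665oooor22223bbbbbbbbbbb33YYYYYYYYY43bbbbbbbbbbbb2ooo3688888
164 4555666666664oooYYoYoooooooo22233bbbbb33333bbbbbbbbbbbbbbbb2ooo5777888
168 3455666666653oor33333roooooooooooooooo32233bbbbbbbbbbbbbbb3oYoo5666678
17
[... 1097 characters left out ...]
oooooooooo688888888888888
232 55555788888888888888888888888888888888888777665543oooo5788888888888888
236 5555578888888888888888888888888888888888888888888888778888888888888888
240 5555578888888888888888888888888888888888888888888888888888888888888888
244 5555568888888888888888888888888888888888888888888888888888888888888888
248 5555568888875455445788888888888888888888888888888864455567888888888888
252 55555678888633332#478888888888888888888888888888874#133336888888888888
256 5555557766643332##478888888888888888888888888888874##23333666778888888
260 455543####233331##378888888888888888888888888888873##233332###15788888
264 55542####233332###378888888888888888888888888888873###233332####378888
```

Steel weight is placed upright. Red battery next.

```bash
python3 -m crank '{"travel":[[1,-4.5,0],[2,-9,0],[3,-13.5,-1],[4,-18,-2],[4.6,-20.3,-4]],"turn":[[0,0,0],[0,0,0],[0,0,0],[0,0,0],[0,0,0]],"gripper":[0.4,0.4,0.4,0.4,0.4]}'| egrep 'posi'
python3 -m crank '{"travel":[[0,0,0],[0,0,0],[0,0,0],[0,0,0],[0,0,0]],"turn":[[0,0,0],[0,0,0],[0,0,0],[0,0,0],[0,0,0]],"gripper":[0.4,0.4,0.4,0.4,0.4]}'| egrep 'posi|width'
python3 asc.py rd1 .491 -.0795 .05 36 1
```

```text
position: [0.492, -0.0832, 0.0637]
position: [0.4914, -0.0783, 0.0629]
grip_width: 0.0516
exp 319 232 [ 0.4914 -0.0784  0.0629]
196 555566666666655555555555555555565555555555555555555555555555555555555555
198 555555565655555555555555555555555555555555555555555555555555555555555555
200 555555555555555555555555555555555555545555555555555555555555555555555555
202 555555555555555555555555555555544433333344455555555555555555555555555555
204 555555555555555555555555555555433333333333345555555555555555555555555555
206 5556556555555555555555555655543333rrrrr333334555555555555555555555555555
208 5655556655555555555555555555443rrrrrrrrrrrr34455555555555555555555555555
210 666565556565555555555555555543rrrrrrrrrrrrrr3455555555555555555555555555
212 55555555555555555555555555554rrrrrrrrrrrrrrrr455555555555665555555555555
214 55555555555555555555555555554rrrrrrrrrrrrrrrr455555666666665655555555555
216 5555555555565556665555555555rrrrrrrrrrrrrrrrr455555566666666555555555555
218 5565555555555566666555555555rrrrrrrrrrrrrrrrr455555656566666655555555555
220 5555555555555566666655555554rrrrrrrrrrrrrrrr
[... 1099 characters left out ...]
7877777
250 777777777777777777777776666666666666666666666666777777777777777777777777
252 777777777777777777777777766666666666666666666677777777777777777777777777
254 777777777777777777777777777777666666666666677777777778777777777777777777
256 777777777777777777777777777777777766666667777777777777777777777777777777
258 777777777777777777777777777777777777766777777777777777777777777777777777
260 877777777777777777777777777777777777777777777777877777777777777777777777
262 777877777777777777777777777777877777777777877888878777777777777777777777
264 777777777777777777777777788777777777777777777777777777777777777777777777
266 777777777777777777778777777777777777777777777777777777777777777777777777
```

```bash
python3 -m crank '{"travel":[[0,0,-2.5],[0,0,-5],[0,0,-7],[0,0,-7.6],[0,0,-7.6]],"turn":[[0,0,0],[0,0,0],[0,0,0],[0,0,0],[0,0,0]],"gripper":[0.4,0.4,0.4,0.4,0.4]}'| egrep 'posi|^force'
python3 -m crank '{"travel":[[0,0,0],[0,0,0],[0,0,0],[0,0,0],[0,0,0]],"turn":[[0,0,0],[0,0,0],[0,0,0],[0,0,0],[0,0,0]],"gripper":[1,1,1,1,1]}' 40| egrep 'posi|width|^force|finger'
python3 -m crank '{"travel":[[0,0,0],[0,0,1],[0,0,3],[0,0,6],[0,0,9]],"turn":[[0,0,0],[0,0,0],[0,0,0],[0,0,0],[0,0,0]],"gripper":[1,1,1,1,1]}'| egrep 'posi|width|^force|finger'
python3 -m crank '{"travel":[[1,4,0],[2,8,0],[3,12,0],[4,16,0],[5,20,0]],"turn":[[0,0,0],[0,0,0],[0,0,0],[0,0,0],[0,0,0]],"gripper":[1,1,1,1,1]}'| egrep 'posi|width'
python3 -m crank '{"travel":[[1,4,0],[2,8,0],[3,12,0],[4,16,0],[4,20,0]],"turn":[[0,0,0],[0,0,0],[0,0,0],[0,0,0],[0,0,0]],"gripper":[1,1,1,1,1]}'| egrep 'posi|width'
python3 -m crank '{"travel":[[0,2,0],[0,3.9,0],[0,3.9,-1],[0,3.9,-2],[0,3.9,-2]],"turn":[[0,0,0],[0,0,0],[0,0,0],[0,0,0],[0,0,0]],"gripper":[1,1,1,1,1]}'| egrep 'posi|width'
```

```text
position: [0.4909, -0.0792, -0.0136]
force: [-0.1, 0.2, 0.8]
position: [0.4917, -0.0791, -0.0126]
force: [-1.0, 1.2, 8.5]
grip_width: 0.0138
finger_force: 38.8
position: [0.4908, -0.0794, 0.0782]
force: [0.1, 0.7, -0.3]
grip_width: 0.0134
finger_force: 39.0
position: [0.5413, 0.1227, 0.0776]
grip_width: 0.0131
position: [0.5819, 0.3223, 0.0776]
grip_width: 0.0138
position: [0.5805, 0.3584, 0.0554]
grip_width: 0.014
```

```bash
python3 -m crank '{"travel":[[0,0.1,0],[0,0.1,-1],[0,0.1,-2],[0,0.1,-2],[0,0.1,-2]],"turn":[[0,0,0],[0,0,0],[0,0,0],[0,0,0],[0,0,0]],"gripper":[1,1,1,1,1]}'| egrep 'posi|width|^force'
python3 asc.py rd2 .583 .333 .02 90 2 | cut -c1-95
```

```text
position: [0.5811, 0.3605, 0.0362]
force: [-0.1, -0.1, 0.4]
grip_width: 0.0135
exp 322 263 [0.5813 0.3606 0.0366]
173 666666666666666666666666666666666666666666666666666666666666666666666666666667888888888888
177 6666666666666666666666666666666666666666666666666666655555555YYYYYYYYYYYY56666788888888888
181 666666666666666666666666666666666666555555YYYYYYYYYYYYYYYYYYYYYYYYYYYYYYYYY556777787788888
185 66666666666666555555555YYYYYYYYYYYYYYYYYYYYYYYYYYYYYYYYYYYYYYYYYYYYYYYYYYYY556778877777888
189 56666666666YYYYYYYYYYYYYYYYYYYYYYYYYYYYYYYYYYYYYYYYYYYYYYYYYYYYYYYYYYYYYYYY556777777777878
193 6666666665YYYYYYYYYYYYYYYYYYYYYYYYYYYYYYYYYYYYYYYYYYYYYYY############YYYYYY555555555567787
197 666666666YYYYYYYYYYYYYYYYYYYYYYYYYYYYY###############################YYYYYYY55555555577877
201 6666666665YYYYYYYYY##################################################YYYYYYY55555555577878
205 6666666666YYYYYYY####################################################YYYYYYY55555555678888
209 6666666666YYYYYYYY###################################################YYYYYYY66666566678888
213 66666666665YYYYYYY##############
[... 2588 characters left out ...]
###################################
325 #################################466788888888888887663####################################
329 #################################6888888888888888888761###################################
333 ################################36888888888888888888873###################################
337 ################################26888888888888888888862###################################
341 ################################26888888888888888888862###################################
345 ################################37788888888888888888873###################################
349 ################################47788878888888787778874###################################
```

Run:
```python
from h import *
d=load('rd2')
for v in (184,249.5): print(ray(d,322,v,.018))
for c,v in((10,225),(76,225)): print(ray(d,232+2*c,v,.018))
print(bot.observe()['position'])
```

```text
[0.58272046 0.39226331 0.018     ]
[0.5829122  0.34286429 0.018     ]
[0.53326401 0.36209553 0.018     ]
[0.62654398 0.36241701 0.018     ]
[0.58132317 0.36058483 0.03659554]
```

```bash
python3 -m crank '{"travel":[[0,0.3,-1],[0,0.3,-2.5],[0,0.3,-3.8],[0,0.3,-4.2],[0,0.3,-4.2]],"turn":[[0,0,0],[0,0,0],[0,0,0],[0,0,0],[0,0,0]],"gripper":[1,1,1,1,1]}'| egrep 'posi|width|^force'
python3 -m crank '{"travel":[[0,0,0],[0,0,0],[0,0,0],[0,0,0],[0,0,0]],"turn":[[0,0,0],[0,0,0],[0,0,0],[0,0,0],[0,0,0]],"gripper":[1,0.8,0.7,0.65,0.65]}'| egrep 'posi|width|^force'
python3 -m crank '{"travel":[[0,0,1],[0,0,3],[0,0,6],[0,0,9],[0,0,12]],"turn":[[0,0,0],[0,0,0],[0,0,0],[0,0,0],[0,0,0]],"gripper":[0.6,0.6,0.6,0.6,0.6]}'| egrep 'posi|width|^force'
python3 asc.py rd3 .5807 .3636 .03 80 2
```

```text
position: [0.5809, 0.3635, -0.0062]
force: [0.1, -0.3, 0.8]
grip_width: 0.0131
position: [0.5812, 0.3637, -0.0055]
force: [0.8, 0.1, 0.2]
grip_width: 0.0301
position: [0.5814, 0.3636, 0.1176]
force: [-0.4, 0.9, 0.0]
grip_width: 0.0339
exp 319 197 [0.5834 0.3641 0.1226]
117 66666666666666666666666655555555566666666666666666666666666666666667777877777777
121 66666666666666666666666665666666666666666666666666666666666666666667777777777777
125 66666666666666666666666666666666666666666666666666666666666666666677777777777777
129 66666666666666666666666666666666666666666666666666666666666666667787877777777777
133 66666666666666666666666666666666666666666666666666666666666666667777777777777777
137 66666666666666666666666666666666666666666666666666666666666666667777777777777777
141 66666666666666666666666666666666666666666666666666666666666666656777777777777777
145 66666666666666666666666666666666666666666666666666666666666655567777777777777777
149 66666666666666666666666666666666666666666666666666666565555555656777777777777777
153 6666666666666666666666666666666666555555665555555555555555556
[... 1869 characters left out ...]
1YYYY77633677774gg56
245 3247777777777777777777YYYY11#1111###1##111#11#111111111#1#1#1YYYY6326777774gg677
249 42267777777777777533332YYY211#1#11#1111111#11##111##111###2222YYYY46777764g67776
253 5224777777777777633222##YYY###1##111#111111111#11111111###22223YY677776556777667
257 642267777777544433222###YYY11111111111222YYYYYYYYYYYYYYY###2222YY445555777766777
261 65224777774####222222###YYYYYYYYYYYYYYYYYYYYYYYYYYYYYYYY###222322####47776677654
265 6641367775#####22222####YYYYYYYYYYYYYYYYYYYYYYYYYYYYYYYY####22222#####4567776421
269 5652367751####222222####YYYYYYYYYYY777777777777777777774####222222#####477642113
273 566577762####222222#####47777777777777777777777777777774#####222221####255321236
```

Red battery is placed upright. Green battery next.

```bash
python3 -m crank '{"travel":[[0,-4.5,0],[0,-9,0],[0,-13.5,0],[0,-18,0],[0,-22.5,0]],"turn":[[0,0,0],[0,0,0],[0,0,0],[0,0,0],[0,0,0]],"gripper":[0.4,0.4,0.4,0.4,0.4]}'| egrep 'posi'
python3 -m crank '{"travel":[[-1,-4.5,0],[-2,-9,0],[-3,-13.5,0],[-4,-18,0],[-5,-22.5,0]],"turn":[[0,0,0],[0,0,0],[0,0,0],[0,0,0],[0,0,0]],"gripper":[0.4,0.4,0.4,0.4,0.4]}'| egrep 'posi'
python3 -m crank '{"travel":[[-1,-4.5,-1],[-2.2,-9,-3],[-2.2,-10.8,-5.5],[-2.2,-10.8,-5.5],[-2.2,-10.8,-5.5]],"turn":[[0,0,0],[0,0,0],[0,0,0],[0,0,0],[0,0,0]],"gripper":[0.4,0.4,0.4,0.4,0.4]}'| egrep 'posi'
python3 asc.py gr1 .5096 -.1946 .05 32 1
```

```text
position: [0.5813, 0.1371, 0.1161]
position: [0.5309, -0.088, 0.116]
position: [0.5093, -0.1945, 0.0605]
exp 320 232 [ 0.5098 -0.1938  0.0607]
200 5555555555555555555544445444444444444445555555555555555545555555
202 5555555555555555555555544444YYYYYYYYYY44555555555555555555555555
204 55555555555555555554554444YYYYYYYYYYYYY4455555555555555555555555
206 5555555555555555544454444YYYYYYYYYYYYYYY445555555555555455555555
208 5555555555555555554554443YYggg#g#gg#ggYYY44555555555555555455555
210 5555555555555555455554443Y####g###g#g#ggY44555555555555555555555
212 5555555555545555455554442g#######gg#gg22244555555555555555555555
214 5555555555455555555554432g#g###gg#g#ggg2234555555555555555555555
216 5555555554554555555454432####g###g##gggg234455555555555555555555
218 5555555555555545555544432g####g###g#g#22234455555554555555555555
220 5555555555555555545454432###g##gggg##ggg234455555555555555555555
222 555555555555555555555442g#g#gggggggggggg234455555555555555555555
224 555555555555555555555542g2233333333332gg223455555555555555555555
226 55555555555555555555554323344444444443333334555555555555
[... 550 characters left out ...]
6676667666
244 5555555555555555555555555555555556666666767666777666667666777676
246 5555555555555555555555555555555555666676766766676666667766677767
248 6655555555555555555555555555555555566667776676776667676676767776
250 6666666655555555555555555555555555566766677767766777667676676667
252 7776666665555555555555555555555566666676767777767766666666666666
254 7767666666666555555555555555666666667677666676666766766767767666
256 7766766667666666655555555566666766776777766666677776776766676776
258 6777776766776766666566666666666677666667666667766776666777777676
260 7677666766677666666666666676667676766766776666666666667777766666
262 6766776766676666677666767666676676776766666676766676767766677677
```

Centred. Grip, lift, carry to (.587,.312).

```bash
python3 -m crank '{"travel":[[0,0,-2.5],[0,0,-5],[0,0,-7],[0,0,-7.4],[0,0,-7.4]],"turn":[[0,0,0],[0,0,0],[0,0,0],[0,0,0],[0,0,0]],"gripper":[0.4,0.4,0.4,0.4,0.4]}'| egrep 'posi|^force'
python3 -m crank '{"travel":[[0,0,0],[0,0,0],[0,0,0],[0,0,0],[0,0,0]],"turn":[[0,0,0],[0,0,0],[0,0,0],[0,0,0],[0,0,0]],"gripper":[1,1,1,1,1]}' 40| egrep 'posi|width|^force|finger'
python3 -m crank '{"travel":[[0,0,0],[0,0,1],[0,0,3],[0,0,6],[0,0,9]],"turn":[[0,0,0],[0,0,0],[0,0,0],[0,0,0],[0,0,0]],"gripper":[1,1,1,1,1]}'| egrep 'posi|width|^force|finger'
python3 -m crank '{"travel":[[0,4.5,0],[0,9,0],[0,13.5,0],[0,18,0],[0,22.5,0]],"turn":[[0,0,0],[0,0,0],[0,0,0],[0,0,0],[0,0,0]],"gripper":[1,1,1,1,1]}'| egrep 'posi|width'
python3 -m crank '{"travel":[[1,4.5,0],[2,9,0],[4,13.5,0],[6,18,0],[7.7,22.5,0]],"turn":[[0,0,0],[0,0,0],[0,0,0],[0,0,0],[0,0,0]],"gripper":[1,1,1,1,1]}'| egrep 'posi|width'
python3 -m crank '{"travel":[[0,3,0],[0,5.6,0],[0,5.6,-2],[0,5.6,-4],[0,5.6,-4]],"turn":[[0,0,0],[0,0,0],[0,0,0],[0,0,0],[0,0,0]],"gripper":[1,1,1,1,1]}'| egrep 'posi|width|^force'
```

```text
position: [0.5097, -0.1936, -0.0137]
force: [-0.2, -0.7, 1.1]
position: [0.5099, -0.1942, -0.0135]
force: [0.5, 1.5, 9.9]
grip_width: 0.014
finger_force: 38.8
position: [0.5088, -0.1944, 0.0772]
force: [0.8, 0.1, 0.4]
grip_width: 0.0132
finger_force: 39.0
position: [0.509, 0.0326, 0.0764]
grip_width: 0.0133
position: [0.5867, 0.258, 0.0766]
grip_width: 0.0131
position: [0.5848, 0.3107, 0.0334]
force: [0.6, -0.6, 0.2]
grip_width: 0.014
```

```bash
python3 -m crank '{"travel":[[0,0,0],[0,0,-1.5],[0,0,-3],[0,0,-4.2],[0,0,-4.2]],"turn":[[0,0,0],[0,0,0],[0,0,0],[0,0,0],[0,0,0]],"gripper":[1,1,1,1,1]}'| egrep 'posi|width|^force'
python3 -m crank '{"travel":[[0,0,-0.1],[0,0,-0.1],[0,0,-0.1],[0,0,-0.1],[0,0,-0.1]],"turn":[[0,0,0],[0,0,0],[0,0,0],[0,0,0],[0,0,0]],"gripper":[1,1,0.8,0.65,0.65]}'| egrep 'posi|width|^force'
python3 -m crank '{"travel":[[0,0,1],[0,0,3],[0,0,6],[0,0,9],[0,0,12]],"turn":[[0,0,0],[0,0,0],[0,0,0],[0,0,0],[0,0,0]],"gripper":[0.6,0.6,0.6,0.6,0.6]}'| egrep 'posi|width|^force'
python3 asc.py gr2 .5865 .33 .03 70 2
```

```text
position: [0.5859, 0.3114, -0.0082]
force: [0.5, -0.4, 0.5]
grip_width: 0.0137
position: [0.5863, 0.3118, -0.0073]
force: [-0.2, 1.0, 0.1]
grip_width: 0.0299
position: [0.5864, 0.3116, 0.1156]
force: [0.4, -0.1, 0.1]
grip_width: 0.034
exp 320 178 [0.5884 0.3119 0.1204]
108 6666666666666666666666666666666666YYYYYYYYYYYYYYYYYYYYYY66666667888888
112 66666666666666666YYYYYYYYYYYYYYYYYYYYYYYYYYYYYYYYYYYYYYY66666667888888
116 666666YYYYYYYYYYYYYYYYYYYYYYYYYYYY211##############1YYYYY6666667888888
120 666666YYYYYYYYYYY1111##############################1YYYYY6666667888888
124 666666YYYYY#########################################YYYYY6666667888888
128 666666YYYYYY########################################YYYYY6666667888888
132 6666666YYYYY#################223332#################YYYYY6667888888888
136 6666666YYYYY################rrrrrrr2################YYYYY6667888888888
140 6666666YYYYYY##############r566666rr1###############YYYYY6667888888888
144 66666666YYYYY#############r5666666652###############1YYYY6667888888888
148 66666666YYYYY#############25665666641################YYYY6667888888888
152 6
[... 1094 characters left out ...]
##########YYYY57888765678
212 7777777777666YYYYY#############35555542#YYYYYYYYYYYYYYYYYYY78876567887
216 88888888888887YYYYY###YYYYYYYYYYYYYYYYYYYYYYYYYYYYYYYYYYYYY77656788765
220 88888888888887YYYYYYYYYYYYYYYYYYYYYYYYYYYYYYYYYYYYYY6YYY67765678876578
224 888888888888887YYYYYYYYYYYYYYYYY677777777778888888887326776678876g6787
228 8888888888888887777777788888888888888888888888888887425766788765gg7765
232 88888888888888888888888888888888888888888888888888862356788764ggg67632
236 88888888888888888888888888888888888888888888888888732467887523ggg54234
240 88888888888888888888888888888888888888888888888887525788752256gggg2442
244 88888888888888888888888888888888888888888888888876578877632576ggg35423
```

Green battery is placed upright. Tee last: over (.440,-.157), turned +32°.

```bash
python3 -m crank '{"travel":[[-1,-4.5,0],[-2,-9,0],[-3,-13.5,0],[-4,-18,0],[-5,-22.5,0]],"turn":[[0,0,4],[0,0,8],[0,0,12],[0,0,16],[0,0,20]],"gripper":[0.2,0.2,0.2,0.2,0.2]}'| egrep 'posi'
python3 -m crank '{"travel":[[-2,-4.5,0],[-4,-9,0],[-6,-13.5,0],[-8,-18,0],[-9.6,-22.5,0]],"turn":[[0,0,4],[0,0,8],[0,0,12],[0,0,12],[0,0,12]],"gripper":[0.2,0.2,0.2,0.2,0.2]}'| egrep 'posi'
python3 -m crank '{"travel":[[0,-1.8,-1],[0,-1.8,-3],[0,-1.8,-5.5],[0,-1.8,-5.5],[0,-1.8,-5.5]],"turn":[[0,0,0],[0,0,0],[0,0,0],[0,0,0],[0,0,0]],"gripper":[0.2,0.2,0.2,0.2,0.2]}'| egrep 'posi|rot|width'
python3 asc.py te1 .440 -.1565 .009 64 2
python3 -c "
from h import *
d=load('te1')
for n,q in [('runc',(-.007,0)),('br',(.018,0)),('a',(-.007,.0255)),('b',(-.007,-.0255))]:
    c,s=np.cos(.5585),np.sin(.5585);print(n,proj(d,(.440+c*q[0]-s*q[1],-.1565+s*q[0]+c*q[1],.009)).round())"
```

```text
position: [0.5358, 0.0851, 0.114]
position: [0.4392, -0.1399, 0.1138]
position: [0.4403, -0.1567, 0.0586]
tool_rot: [-3.134, 0.002, 2.129]
grip_width: 0.0683
exp 319 212 [ 0.4407 -0.1565  0.0589]
148 4444444445555555555555555555555555555555555555555555555555555555
152 4444444455555555555555555555555555555555555555555555555555555555
156 4444444555555555555555555555555555555555555555555555555555555555
160 4444455555555555555555555555555555555555555555555555555555555555
164 4444555555555555555555555555555555555555555555555555555555555555
168 4445555555555555555555555555555555555555555555555555555555555555
172 4455555555555555555555555555555555555555555555555555555555555555
176 4555555555555555555555555555555555555555555555555555555555555555
180 555555555555555555555544YYYYYYYY45555555555555555555555555555555
184 5555555555555555555555YYYYYYYYYYYY555555555555555555555555555555
188 5555555555555555555555YYYYYYYYYYYY555555555555555555555555555555
192 5555555555555555555555YYYYYYYYYYYY555555555555555555555555555555
196 55555555555555555555555YYYYYYYYY45555555555555555555555555555555
200 555
[... 663 characters left out ...]
5556666677777777766
240 777777777776655555555554YYYYYYYY45555555555666677777777777777777
244 7777777777777655555555555566666677777777777777777777777777777777
248 7777777777777665555556666677777777777777777777777777777777777777
252 7777777777777777777777777777777777777777777777777777777777777777
256 7777777777777777777777777777777777777777777777777777777777777777
260 6777777777777777777777777777777777777777777777777777777777777776
264 6777777777777777777777777777777777777777777777777777777777777776
268 6777777777777777777777777777777777777777777777777777777777777776
272 6777777777777777777777777777777777777777777777777777777777777776
runc [311. 212.]
br [341. 212.]
a [310. 181.]
b [311. 240.]
```

```bash
python3 -m crank '{"travel":[[0,0,-2.5],[0,0,-5],[0,0,-7],[0,0,-8.3],[0,0,-8.3]],"turn":[[0,0,0],[0,0,0],[0,0,0],[0,0,0],[0,0,0]],"gripper":[0.2,0.2,0.2,0.2,0.2]}'| egrep 'posi|^force'
python3 -m crank '{"travel":[[0,0,0],[0,0,0],[0,0,0],[0,0,0],[0,0,0]],"turn":[[0,0,0],[0,0,0],[0,0,0],[0,0,0],[0,0,0]],"gripper":[1,1,1,1,1]}' 60| egrep 'posi|width|^force|finger'
python3 -m crank '{"travel":[[0,0,0],[0,0,1],[0,0,3],[0,0,6],[0,0,9]],"turn":[[0,0,0],[0,0,0],[0,0,0],[0,0,0],[0,0,0]],"gripper":[1,1,1,1,1]}'| egrep 'posi|width|^force|finger'
python3 asc.py te2 .440 -.1565 .075 64 2
```

```text
position: [0.4404, -0.1562, -0.0253]
force: [-0.9, 0.5, 0.2]
position: [0.441, -0.1562, -0.0243]
force: [-1.6, 1.8, 16.4]
grip_width: 0.0303
finger_force: 58.0
position: [0.4398, -0.1562, 0.0663]
force: [0.4, 0.0, 0.1]
grip_width: 0.0305
finger_force: 60.3
exp 319 246 [ 0.4413 -0.1569  0.0698]
182 5556665666655665666666666666555555555555555555555555555555555555
186 5556565555666666666666666666555555555555555555555555555555555555
190 5666666666666666666666666666555555555555555555555555555555555555
194 6666666666666666666666666666555555555555555555555555555555555555
198 6666666666666666666666666666555555555555555555555555555555555555
202 6666666666666666666666666666555555555555555555555555555555555555
206 6666666666666666666556666665555555555555555555555555555555555555
210 7777766666665555555555555555555555555555555555555555555555555555
214 7777766665555555555555555555555555555555555555555555555555555555
218 777777666555555554YYYYYYYYYYY45555555555555555555555555555555555
222 777777776555554YYYYYYYYYYYYYYYYY45555555555555555555555555555555
226 77777777765554YYYYYYYYYYYYYYYYYYY555555555
[... 702 characters left out ...]
2#####3677
270 774#####222222###YYYYYYYYYYYYYYYYYYYYYYYYYYYYYY###222222#####477
274 75#####122222####YYYYYYYYYYYYYYYYYYYYYYYYYYYYYY####22222######57
278 62#####222222####YYYYYYYYYYYYY5555656655YYYYYYY####222222#####26
282 4#####1222221####YYYYYYYYYYYYY57777777777777752#####222221#####3
286 #######133442####YYYYYYYYYYYYYY4677777777777763####244432#######
290 ##########342####YYYYYYYYYYYYYYY567777777777774####243##########
294 #################YYYYYYYYYYYYYYY567777777777776#################
298 #################YYYYYYYYYYYYYYY5677777777777763################
302 ################YYYYYYYYYYYYYYYY5777777777777774################
306 ################44YYYYYYYYYYYY467777777777777775################
```

```bash
python3 -m crank '{"travel":[[0.5,4.5,0],[1,9,0],[1,13.5,0],[1,18,0],[1,22.5,0]],"turn":[[0,0,-5],[0,0,-10],[0,0,-15],[0,0,-20],[0,0,-25]],"gripper":[1,1,1,1,1]}'| egrep 'posi|width'
python3 -m crank '{"travel":[[0,4.5,0],[0,9,0],[0,13.5,0],[0,18,0],[0,22.5,0]],"turn":[[0,0,0],[0,0,0],[0,0,0],[0,0,0],[0,0,0]],"gripper":[1,1,1,1,1]}'| egrep 'posi|width'
python3 -m crank '{"travel":[[0,2.6,0],[0,2.6,0],[0,2.6,-2],[0,2.6,-4],[0,2.6,-4]],"turn":[[0,0,0],[0,0,0],[0,0,0],[0,0,0],[0,0,0]],"gripper":[1,1,1,1,1]}'| egrep 'posi|width|^force|rot'
python3 asc.py te3 .451 .319 .02 100 3
```

```text
position: [0.45, 0.0709, 0.0654]
grip_width: 0.0301
position: [0.4496, 0.296, 0.0656]
grip_width: 0.0306
position: [0.4493, 0.3187, 0.0237]
tool_rot: [-3.131, 0.003, 1.693]
force: [-0.8, -0.3, -0.4]
grip_width: 0.0305
exp 322 236 [0.45   0.3189 0.0248]
136 5555666777777777777777777777777777777777777777777777777777777777777
142 5555666666677777777777777777777777777777777777777777777777777777777
148 5555666666666666666666666666666666666666666666666666666677777777788
154 4555666664333333333333344444444444444444444444444444444446666666788
160 2245666654444444444444444444444444444455555555555554444455666666788
166 22456666644321#######################################22445666788888
172 22456666644322######################################123446667888888
178 22566666654422######################################123446668888888
184 22566666654422######################################223446678888888
190 22566666654422######################################223456688888888
196 22566666654432######################################224456676678888
202 22566666664432#####################################
[... 900 characters left out ...]
13332###YYYYYYYYY22222YYYYY1##23331###37888888888888
286 56888888886#####3452###YYYYYYYYYY222222221###2543#####6888888888888
292 568888885#########32##YYYYYYYYYYY322222222###23#########58888888888
298 #6888763##############YYYYYYYYYYY5555455443##############3678886###
304 ######################YYYYYYYYYY67777777776########################
310 #####################386YYYYYY68888888888883#######################
316 #####################58888888888888888888885#######################
322 ###################217888888888888888888888712#####################
328 ###################788888888888888888888888887#####################
334 ##################28888888888888888888888888882####################
```

```bash
python3 -m crank '{"travel":[[0.1,0,-1],[0.1,0,-2.5],[0.1,0,-3.8],[0.1,0,-4.2],[0.1,0,-4.2]],"turn":[[0,0,0],[0,0,0],[0,0,0],[0,0,0],[0,0,0]],"gripper":[1,1,1,1,1]}'| egrep 'posi|width|^force'
python3 -m crank '{"travel":[[0,0,-0.1],[0,0,-0.1],[0,0,-0.1],[0,0,-0.1],[0,0,-0.1]],"turn":[[0,0,0],[0,0,0],[0,0,0],[0,0,0],[0,0,0]],"gripper":[1,1,0.6,0.52,0.52]}'| egrep 'posi|width|^force'
python3 -m crank '{"travel":[[0,0,1],[0,0,3],[0,0,6],[0,0,9],[0,0,12]],"turn":[[0,0,0],[0,0,0],[0,0,0],[0,0,0],[0,0,0]],"gripper":[0.5,0.5,0.5,0.5,0.5]}'| egrep 'posi|width|^force'
python3 asc.py te4 .451 .319 .015 90 3
```

```text
position: [0.4509, 0.3195, -0.0179]
force: [-0.4, -0.1, 0.5]
grip_width: 0.0305
position: [0.4512, 0.3197, -0.0186]
force: [-0.1, -0.2, 0.3]
grip_width: 0.041
position: [0.4512, 0.3194, 0.1034]
force: [0.8, 1.3, 0.9]
grip_width: 0.0426
exp 320 197 [0.4529 0.3201 0.1074]
107 555555556666677777777777777777777777777777777777888888888888
113 555555556677777777777777777777777777777777777777777778888888
119 555555556677777777777777777777777777777777777777777778888888
125 555555556667777777777777777777777777777777777777777778888888
131 555555556677777777777777777777777777777777777777777778888888
137 555555556677765555555555555555555555444554445567777788888888
143 555555556777655555555555555555555555555555555557778888888888
149 5555555566665532############################2556688888888888
155 2222255566666442############################2456688888888888
161 2343255566666442############################2456688888888888
167 2343255566666442########2YYYY1##############3456676678888888
173 2343255566666542#######YYYYYYYY############13456666668888888
179 2443255566666442#######YYYYYYYY############13
[... 420 characters left out ...]
8888543######2YYYYYYY############2457888888888888Y
227 343155788888887632121####################223478888888888888Y
233 44315578888888773222222222222212122222212224678888888888887Y
239 44355578888888773222122222221222222112221225788888888888886Y
245 55555588888888774222222222222222222222222225788888888888887Y
251 555556888887333#47777777777777777777777777721334888888888888
257 555556887774332#4888888888888888888888888881#233577888888888
263 55555672##2332##388888888888888888888888887###3331##48888888
269 5555552##2333###288888888888888888888888887###2333###4888888
275 555552###3332###288888888888888888888888887####3332###588888
281 55552###3333####288888888888888888888888887####13332###68888
```

The tee lies flat inside the grey tray and all five are placed, so I'm handing in.

```bash
python3 -c "
from workcell import bot
print(bot.observe()['clock']);print(bot.job_done())"
```

```text
50.75
the job is handed in; nothing more can be done
None
```

All five parts are in their trays and the job was handed in at 50.8 s: in the wrist-camera checks both weights and both batteries stand in their own compartments and the tee lies flat. The steel weight was knocked over on my first grasp and stood up again, because the fingertips sit about 28 mm above the reported tool point, and `bot.job_done()` returned no verdict.

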